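Sort a delivery of blood tubes: tilting mixer first, chemistry tray after

TASK

Sort the blood tubes that lie on the white pad. First, before the samples clot, lay the three purple-capped tubes on the parked, tilted mixer, one in each notched lane, cap uphill and foot down against the metal cleat at the low edge; only then lay the two yellow-capped tubes lengthwise in the two cradles of the blue tray, one in each. Set them down gently, leave the mixer tilted as it is, and leave the tube wrapped in pink-printed paper alone.

Things in the scene. Friction and masses are not known exactly. Their poses are not given: they have to be found in the camera images.
- purple_a: Purple-capped tube on its side: clear body 12-13 mm thick, 84 mm long over all, purple cap 15 mm thick on its last 18 mm; 14 g, balance point 42 mm from the foot. Origin: centre of the rounded foot (end without cap), on the axis; z along the tube to the cap. Starts on the white pad (1.5 mm thick), axis 7 mm over the pad, cap away from the robot within 0.4 rad; can roll.
- purple_b: Purple-capped tube on its side: clear body 12-13 mm thick, 84 mm long over all, purple cap 15 mm thick on its last 18 mm; 14 g, balance point 42 mm from the foot. Origin: centre of the rounded foot (end without cap), on the axis; z along the tube to the cap. Starts on the white pad (1.5 mm thick), axis 7 mm over the pad, cap away from the robot within 0.4 rad; can roll.
- purple_c: Purple-capped tube on its side: clear body 12-13 mm thick, 84 mm long over all, purple cap 15 mm thick on its last 18 mm; 14 g, balance point 42 mm from the foot. Origin: centre of the rounded foot (end without cap), on the axis; z along the tube to the cap. Starts on the white pad (1.5 mm thick), axis 7 mm over the pad, cap away from the robot within 0.4 rad; can roll.
- gold_a: Yellow-capped tube on its side: clear body 12-13 mm thick, 84 mm long over all, yellow cap 15 mm thick on its last 18 mm; 14 g, balance point 42 mm from the foot. Origin: centre of the rounded foot (end without cap), on the axis; z along the tube to the cap. Starts on the white pad (1.5 mm thick), axis 7 mm over the pad, cap away from the robot within 0.4 rad; can roll.
- gold_b: Yellow-capped tube on its side: clear body 12-13 mm thick, 84 mm long over all, yellow cap 15 mm thick on its last 18 mm; 14 g, balance point 42 mm from the foot. Origin: centre of the rounded foot (end without cap), on the axis; z along the tube to the cap. Starts on the white pad (1.5 mm thick), axis 7 mm over the pad, cap away from the robot within 0.4 rad; can roll.
- wrapped: Tube wrapped in pink-printed paper that ends in a point, 111 mm long, 12 to 15 mm thick, no cap; lies among the others and stays there. Origin at the centre of its plain end; z runs along it.
- mixer: Low white base of the tube mixer, 100 x 150 mm, fixed, left or right of the pad; the platform is hinged on it. Origin under its centre. On the platform (platform frame) two black cross ribs, x = -41 to -33 and 26 to 34 mm, 27 mm high, have V notches at y = -50, 0, +50 mm: three lanes along x. Between the ribs there is free space for fingers down to the plate.
- mixer_platform: Grey plate 114 (x) x 164 mm (y), tilted 0.16-0.30 rad about y on a stiff hinge (2 N m). Origin: middle of its upper face, 56 mm over the desk; x points uphill, away from the robot within 0.2 rad; z = plate normal, up. Aluminium cleat along the low edge, 32 mm high, inner face at x = -45 mm. A tube in a lane lies along x, axis 26 mm above the plate, foot at the cleat, cap on the rear rib.
- chem_tray: Shallow blue tray, fixed, 128 (x) x 176 mm (y), walls 22 mm high, on the other side of the pad. Origin under its centre; x away from the robot within 0.2 rad, z up. Two grey ribs (x = -35 to -27 and 27 to 35 mm, top at z = 31 mm) have V notches at y = -30 and +30 mm: two cradles along x, finger room between. Inner length 120 mm. A tube lies with its axis at z = 28-32 mm, cap either way.

How it is judged:
By the outcome, as a careful person would: the job done as asked, in the order asked, and still so for the second after the job is handed in, with the robot touching nothing.
It also fails if it takes over 112 s, if anything falls off the work surface, if the arm or the gripper's body presses on something with over 40 N, if the wrist force passes 120 N, or if a joint passes its speed limit or range.

ROBOT

A 6-joint arm with a two-finger parallel gripper is mounted at the origin on a cart in front of the work surface, level with it; the furniture and walls round the work are solid. World frame = base frame: x ahead of the robot, y to its left, z up, the work surface at z = 0. Lengths are in m, angles in degrees, forces in N, time in s.
With the tool pointing down it reaches from about 0.325 to 0.85 m from the base axis. Payload 15.5 kg.
Tool frame: the origin (TCP) lies on the centre line of the jaws, within the pads' length; the fingertips stand 25 mm ahead of it and the grasp point (between the pads) lies 6 mm ahead of it; z points along the fingers, x is the direction in which the jaws open and shut, and the axes are right-handed (so a half turn about z gives the same grasp; the last joint's range is limited). The gripper opens to 91 mm and grips with 3 to 60 N. Pads are 32 mm wide; open, the fingers measure 118 mm over their backs; the gripper's body (76 mm by 178 mm) begins 60 mm behind the grasp point.
Start: joints at [66.664, 28.281, 77.091, -0, 74.628, -5.472], TCP at [0.192, 0.595, 0.239] pointing down, gripper open.
Joint ranges: [-166.48, 166.48], [-47.26, 123.95], [12.59, 153.08], [-70.14, 250.14], [6.76, 159.57], [-176.63, 176.63]. Speed limits (degrees/s): [108.29, 108.29, 147.25, 172.46, 172.46, 172.46].

INTERFACE

Orientations are given as a 3x3 rotation matrix whose columns are the frame's x, y, z axes.
In Python, from rig import * gives the robot as it stands.
- The arm moves only by the tool step_arm, never from a script. Its argument "series" is a list that holds one entry, the list of rows, each a list of 7 numbers: the closure in counts, from 0 (fully open) to 255 (shut), then the shift along the world's x, y, z in mm, then the turn, a rotation vector about the world's x, y, z in rad. A call has exactly 5 rows; each row is the pose to reach, as a shift and turn from the pose commanded when the call began; what a row does not reach only later rows make up. A row lasts 1/12 s, in which the tool goes at most 41.7 mm and 7.16 degrees, less where a joint would pass 70% of its speed; a pose out of reach is approached as far as the arm can. A call with a gripper value outside its range is refused whole. The fingers move at their own pace and stop on an object; "newtons" is the grip in N (left out, the last holds). Time passes only in rows, so rows that repeat a pose let the fingers close, or fill a call up. It gives the time, the measured TCP pose, the force and the opening at its end, in the units of the state.
- observe(): the state, without advancing time (a new reading comes with each control period).
- snapshot(name): name is "scene" or "top"; returns a dict with "image" (384x512x3 uint8, red, green, blue), "mtx" (3x3 intrinsics, pixels), "k1" (the pictures are not rectified: a ray, as slopes to the right and down, at radius r is drawn at 1 + k1 r^2 times it, then the intrinsics apply), "extrinsics" (4x4, takes a point from camera to world coordinates). Camera axes: x right, y down, z forward; pixel columns grow to the right and rows downward; lengths in m; the calibration is good to about 2 mm. A picture is of the moment at which its call begins. There is no depth.
- finish_job(): hands the job in, once; it reports no verdict.
The state is a dict: "time_s": time; "joint_pos": joint angles; "qd": joint speeds; "joint_efforts": joint torques, N m; "tcp_pos": TCP position; "tool_rot": TCP orientation; "ft_force": force on the tool from outside, world axes, zero at the start; "wrist_torque": the same for the moment, N m; "gripper_width": opening from 0.0 (shut) to 1.0 (fully open).
Only numpy, scipy, OpenCV 4.12 (cv2) and the standard library are available. Lean on these libraries where they do the work, as an engineer would, in place of code of your own. Each camera call takes 0.05 s, during which the arm holds its last target.

## Working session

There is one attempt and no reset: what is moved stays moved. The work goes in short steps, Python scripts to look and compute and a tool call to move; the robot and the scene stay as the last step left them, time stands still between calls to the robot, and variables do not carry over. Pictures are saved under pics/ and viewed, and the job is handed in when it is done.

Besides the shell and the picture viewer there is one more tool, called after "Emit:" as name(argument=value, ...), one argument or row to a line, values as JSON. step_arm: Moves the arm, as the interface text tells. Its arguments: {"type":"object","properties":{"series":{"type":"array"},"newtons":{"type":"number"}},"required":["series"]}

```bash
mkdir -p pics; ls; python3 - <<'E'
from rig import *
import cv2,numpy as np
s=observe();print(s)
for n in("scene","top"):
    d=snapshot(n);np.savez(f"pics/{n}0.npz",**d)
    cv2.imwrite(f"pics/{n}0.png",cv2.resize(d["image"][:,:,::-1],(800,600),interpolation=cv2.INTER_CUBIC))
    print(n,d["mtx"],d["k1"],d["extrinsics"])
E
```

```text
pics
{'time_s': 0.0, 'joint_pos': array([ 6.66624533e+01,  2.83136234e+01,  7.71282771e+01, -3.04304210e-03,
        7.46264982e+01, -5.47231651e+00]), 'qd': array([-0.00918937,  0.09564684, -0.04186674, -0.03129556,  0.06252516,
        0.09335562]), 'joint_efforts': array([ 5.97678973e-04, -8.78835654e+01, -3.81849110e+01,  7.08019920e-02,
        5.34638157e-02, -9.10969425e-05]), 'tcp_pos': array([0.19161623, 0.59453328, 0.23834514]), 'tool_rot': array([[ 3.06765404e-01,  9.51785063e-01, -4.25892717e-04],
       [ 9.51784410e-01, -3.06765693e-01, -1.11640253e-03],
       [-1.19322453e-03, -6.28843749e-05, -9.99999286e-01]]), 'ft_force': array([ 0.61789215, -0.3179687 , -0.16125571]), 'wrist_torque': array([0.02087667, 0.00010806, 0.04044442]), 'gripper_width': 0.9995762730503853}
scene [[487.843144     0.         258.88980949]
 [  0.         487.843144   199.82884004]
 [  0.           0.           1.        ]] -0.01553615876994324 [[ 0.59012808 -0.39909094  0.70176582 -0.44301863]
 [-0.80728225 -0.29887736  0.50888867 -0.67894935]
 [ 0.00664906 -0.86683259 -0.49855496  0.73867575]
 [ 0.          0.          0.          1.        ]]
top [[469.29178593   0.         263.43992952]
 [  0.         469.29178593 195.21867838]
 [  0.           0.           1.        ]] -0.008184541863836959 [[ 0.00284338 -0.99347347  0.11402796  0.31776181]
 [-0.99999203 -0.00314422 -0.00245855 -0.01532993]
 [ 0.00280103 -0.11402006 -0.9934745   1.38094839]
 [ 0.          0.          0.          1.        ]]
```

View pics/scene0.png

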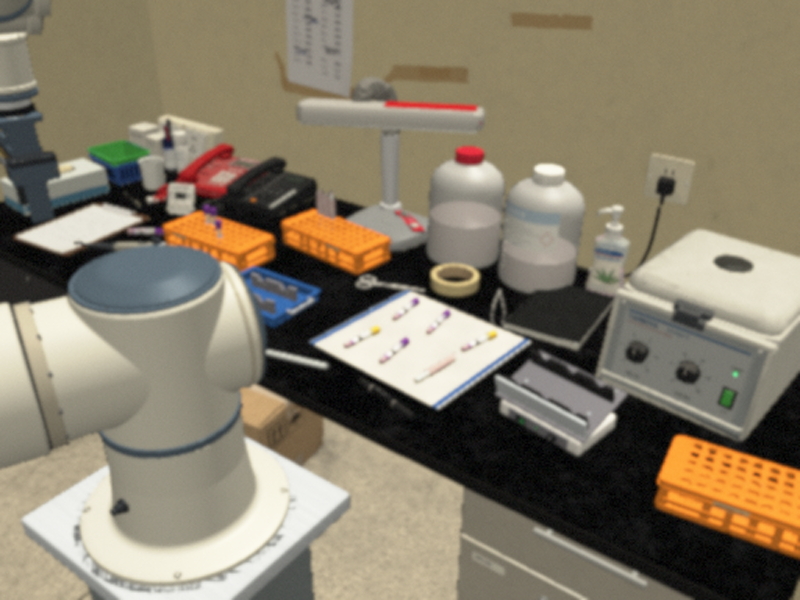

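View pics/top0.png

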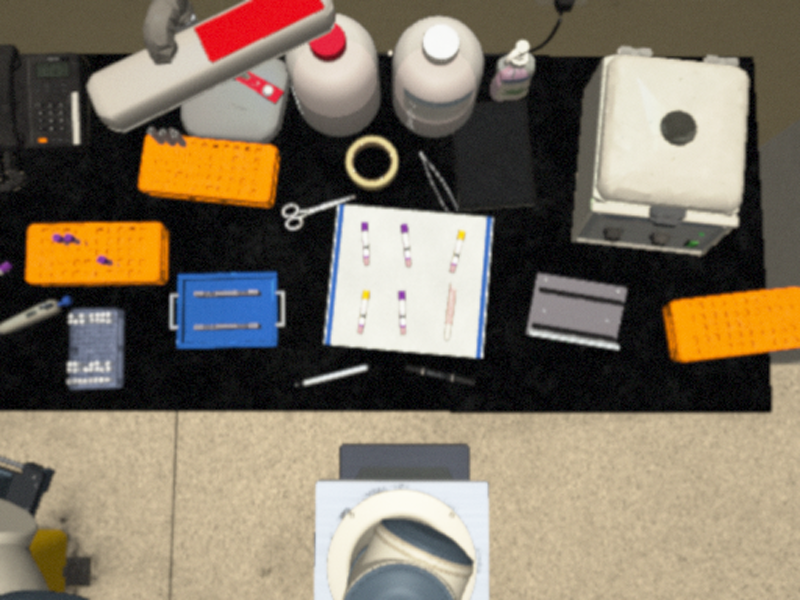

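The top view shows five capped tubes and the wrapped one (450,312) on the pad. The mixer is on the right (577,310) and the tray on the left (227,310). I'll enlarge for measuring.

```bash
cat > h.py <<'E'
import numpy as np,cv2
def rays(d,px):
    px=np.asarray(px,float).reshape(-1,1,2)
    n=cv2.undistortPoints(px,d["mtx"],np.array([float(d["k1"]),0,0,0])).reshape(-1,2)
    R=d["extrinsics"][:3,:3];o=d["extrinsics"][:3,3]
    v=np.c_[n,np.ones(len(n))]@R.T
    return o,v
def onplane(d,px,z):
    o,v=rays(d,px); return o+v*((z-o[2])/v[:,2])[:,None]
def proj(d,P):
    E=np.linalg.inv(d["extrinsics"]);
    return cv2.projectPoints(np.asarray(P,float).reshape(-1,3),cv2.Rodrigues(E[:3,:3])[0],E[:3,3],d["mtx"],np.array([float(d["k1"]),0,0,0]))[0].reshape(-1,2)
def tri(d1,p1,d2,p2):
    o1,v1=rays(d1,[p1]);o2,v2=rays(d2,[p2]);v1=v1[0]/np.linalg.norm(v1);v2=v2[0]/np.linalg.norm(v2)
    t=np.linalg.lstsq(np.c_[v1,-v2],o2-o1,rcond=None)[0]
    a=o1+t[0]*v1;b=o2+t[1]*v2
    return (a+b)/2,np.linalg.norm(a-b)
E
python3 - <<'E'
import cv2,numpy as np
t=cv2.cvtColor(np.load("pics/top0.npz")["image"],4);s=cv2.cvtColor(np.load("pics/scene0.npz")["image"],4)
def c(im,x,y,w,h,k,n): cv2.imwrite("pics/"+n,cv2.resize(im[y:y+h,x:x+w],None,fx=k,fy=k,interpolation=cv2.INTER_CUBIC))
c(t,200,125,120,110,6,"t_pad.png")
c(t,330,165,80,65,8,"t_mix.png")
c(t,105,165,85,65,8,"t_tray.png")
c(s,195,180,150,85,5,"s_pad.png")
c(s,310,215,100,80,7,"s_mix.png")
c(s,145,165,70,50,8,"s_tray.png")
E
```

```text
(no output)
```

View pics/t_pad.png

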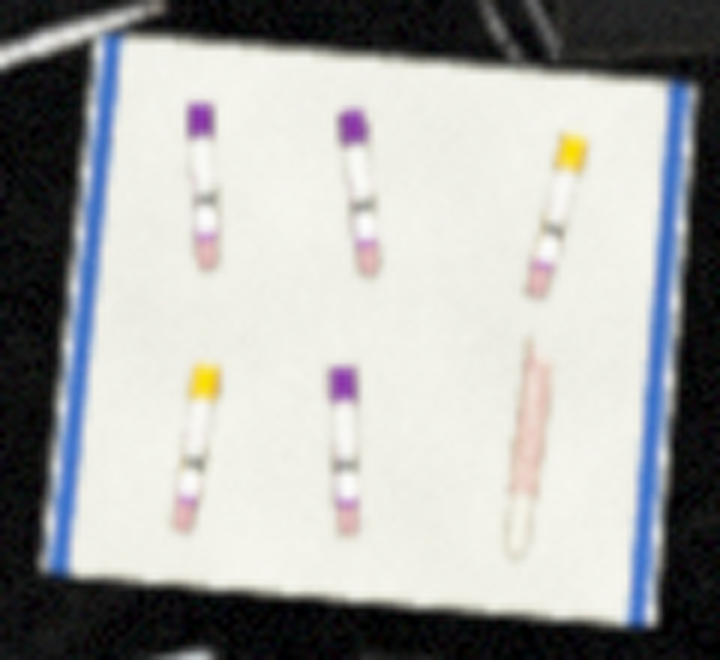

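View pics/t_mix.png

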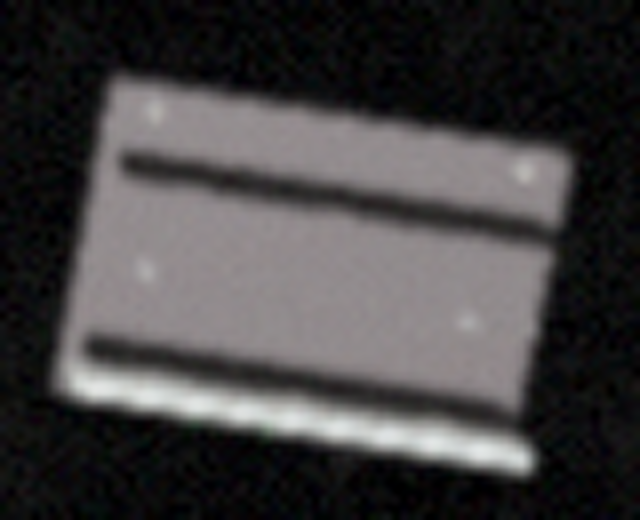

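View pics/t_tray.png

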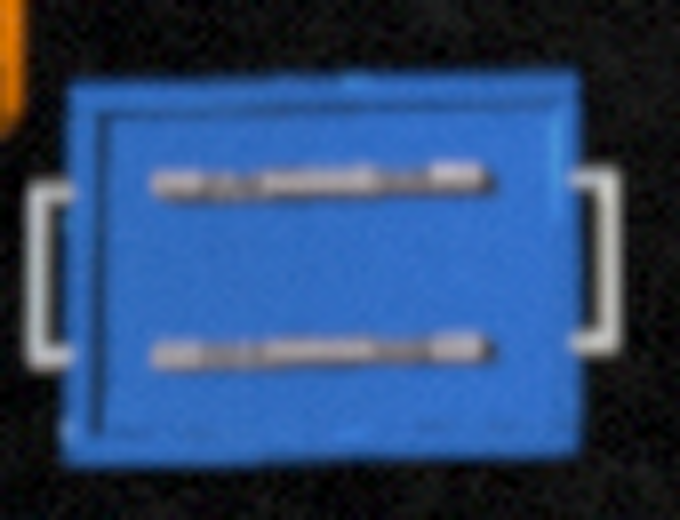

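View pics/s_mix.png

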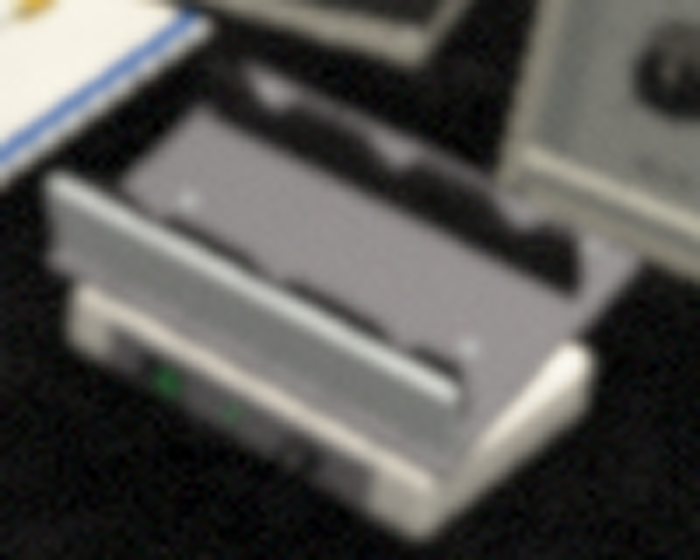

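View pics/s_pad.png

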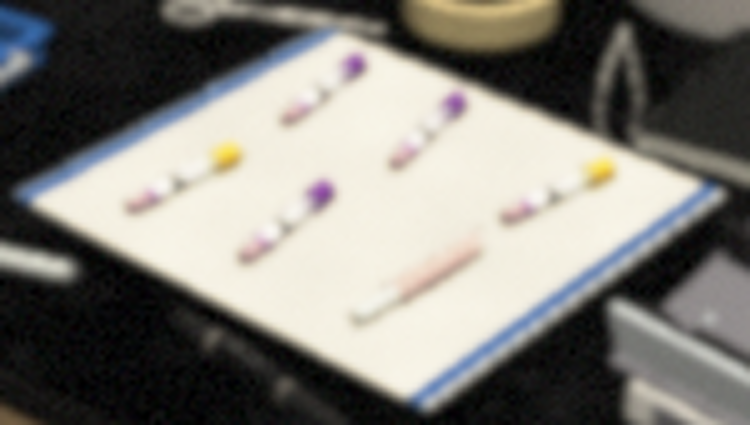

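View pics/s_tray.png

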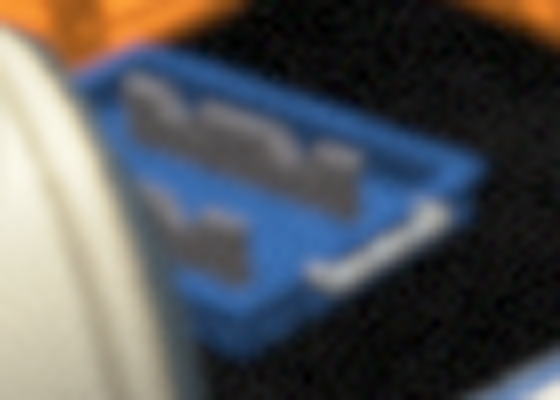

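```bash
cat > m.py <<'E'
from h import *
from scipy.optimize import least_squares
T=dict(np.load("pics/top0.npz"));S=dict(np.load("pics/scene0.npz"))
cv=lambda p,x0,y0,k:np.array([x0+(p[0]+.5)/k-.5,y0+(p[1]+.5)/k-.5])
tm=lambda *p:cv(p,330,165,8); sm=lambda *p:cv(p,310,215,7)
def Rp(yaw,t):
    u=np.array([np.cos(yaw)*np.cos(t),np.sin(yaw)*np.cos(t),np.sin(t)]);y=np.array([-np.sin(yaw),np.cos(yaw),0]);return np.c_[u,y,np.cross(u,y)]
if __name__=="__main__":
    for n,a,b in[("screwL",tm(145,270),sm(190,200)),("screwR",tm(467,322),sm(470,348)),("rearR",tm(573,150),sm(645,262)),("cleatL",tm(62,393),sm(55,178)),("cleatR",tm(530,465),sm(458,392))]:
        print(n,tri(T,a,S,b))
    obs=[(T,tm(110,75),(57,82,0)),(T,tm(573,150),(57,-82,0)),(S,sm(645,262),(57,-82,0)),(S,sm(52,180),(-47,82,32)),(S,sm(458,392),(-47,-82,32)),(T,tm(62,393),(-47,82,32)),(T,tm(530,465),(-47,-82,32))]
    scr=[(tm(145,270),sm(190,200)),(tm(467,322),sm(470,348))]
    def f(q):
        R=Rp(q[2],q[3]);o=np.array([q[0],q[1],.056]);r=[]
        for d,p,P in obs: r.append(proj(d,o+R@np.array(P)/1e3)[0]-p)
        for i,(a,b) in enumerate(scr):
            P=o+R@np.array([q[4+2*i],q[5+2*i],.001]); r+= [proj(T,P)[0]-a,proj(S,P)[0]-b]
        return np.ravel(r)
    s=least_squares(f,[.45,-.35,-.15,.22,0,.05,0,-.05],loss="soft_l1")
    print(s.x);print(f(s.x).reshape(-1,2).round(2))
    # tubes
    im=T["image"];hsv=cv2.cvtColor(im,cv2.COLOR_RGB2HSV)
    R0,R1,C0,C1=125,235,200,320
    k=6;big=cv2.resize(im[R0:R1,C0:C1],None,fx=k,fy=k,interpolation=cv2.INTER_CUBIC);h=cv2.cvtColor(big,cv2.COLOR_RGB2HSV)
    def blobs(m,amin):
        n,l,st,c=cv2.connectedComponentsWithStats(m.astype(np.uint8));return [(cv(c[i],C0,R0,k),st[i,4]) for i in range(1,n) if st[i,4]>amin]
    H,Sa,V=[h[...,i].astype(int) for i in range(3)]
    pur=(H>130)&(H<160)&(Sa>110); yel=(H>18)&(H<35)&(Sa>120); pink=((H>165)|(H<10)|(H>140))&(Sa>25)&~pur&(V>130)
    caps=[("P",*b) for b in blobs(pur,300)]+[("Y",*b) for b in blobs(yel,300)]
    feet=blobs(pink,200)
    F=[(onplane(T,[p],.009)[0],a) for p,a in feet]
    for c,p,a in caps:
        P=onplane(T,[p],.009)[0]; 
        g=[(f,aa) for f,aa in F if 35<np.hypot(*(f-P)[:2])*1e3<90 and f[0]<P[0] and abs(f[1]-P[1])<.04]
        for f,aa in g:
            u=(P-f)/np.linalg.norm(P-f); mid=P-u*.033
            print(c,a,(P*1e3).round(1),"foot",(f*1e3).round(1),aa,"d",np.linalg.norm(P-f).round(4),"mid",(mid*1e3).round(1),"ang",np.degrees(np.arctan2(u[1],u[0])).round(1))
    for f,aa in F: print("pink",(f*1e3).round(1),aa)
E
python3 m.py
```

```text
screwL (array([ 0.46187969, -0.25827968,  0.05506303]), np.float64(0.0001241334956947563))
screwR (array([ 0.44353127, -0.37232472,  0.05400785]), np.float64(0.0007567334677569817))
rearR (array([ 0.50292164, -0.40685735,  0.06918365]), np.float64(0.0019833072162709327))
cleatL (array([ 0.41745303, -0.22631004,  0.07550134]), np.float64(0.003700037418153912))
cleatR (array([ 0.39195036, -0.38784635,  0.07548475]), np.float64(0.0007782063464370887))
[ 0.4596518  -0.31603307 -0.16396434  0.27466635 -0.00719303  0.05734678
 -0.00733879 -0.05825976]
[[ 0.02  0.75]
 [-0.4   0.95]
 [-0.23 -0.5 ]
 [ 0.13 -0.15]
 [ 0.08  0.34]
 [ 0.46 -1.19]
 [ 0.07 -0.44]
 [ 0.02 -0.02]
 [-0.02  0.01]
 [-0.02  0.26]
 [ 0.1  -0.23]]
P 349 [627.2  72.8   9. ] foot [561.9  68.9   9. ] 695 d 0.0654 mid [594.3  70.8   9. ] ang 3.4
P 364 [623.9  -3.1   9. ] foot [559.  -10.6   9. ] 701 d 0.0653 mid [591.1  -6.9   9. ] ang 6.7
P 363 [495.2   1.2   9. ] foot [430.6  -1.4   9. ] 707 d 0.0646 mid [ 4.622e+02 -1.000e-01  9.000e+00] ang 2.3
Y 679 [ 611.  -111.8    9. ] foot [548.4 -95.4   9. ] 696 d 0.0647 mid [ 579.1 -103.4    9. ] ang -14.7
Y 690 [495.6  68.8   9. ] foot [431.7  78.3   9. ] 677 d 0.0647 mid [463.   73.7   9. ] ang -8.4
pink [627.   72.7   9. ] 540
pink [623.5  -3.3   9. ] 597
pink [561.9  68.9   9. ] 695
pink [559.  -10.6   9. ] 701
pink [548.4 -95.4   9. ] 696
pink [496.2 -94.6   9. ] 540
pink [494.8   1.3   9. ] 633
pink [462.9 -90.7   9. ] 927
pink [431.7  78.3   9. ] 677
pink [430.6  -1.4   9. ] 707
```

```bash
python3 - <<'E'
from m import *
obs=[(T,tm(110,75),(57,82,0)),(T,tm(573,150),(57,-82,0)),(S,sm(645,262),(57,-82,0)),(S,sm(52,180),(0,82,32)),(S,sm(458,392),(0,-82,32)),(T,tm(62,393),(0,82,32)),(T,tm(530,465),(0,-82,32))]
# scene rear-rib notch bottoms & rib tops left out; screws free on the plate
scr=[(tm(145,270),sm(190,200)),(tm(467,322),sm(470,348))]
def f(q):
    R=Rp(q[2],q[3]);o=np.array([q[0],q[1],.056]);r=[]
    for d,p,P in obs:
        P=np.array(P)/1e3
        if P[0]==0:P[0]=q[8]
        r.append(proj(d,o+R@P)[0]-p)
    for i,(a,b) in enumerate(scr):
        P=o+R@np.array([q[4+2*i],q[5+2*i],.001]); r+= [proj(T,P)[0]-a,proj(S,P)[0]-b]
    return np.ravel(r)
s=least_squares(f,[.45,-.35,-.15,.22,0,.05,0,-.05,-.047],x_scale=.05)
q=s.x;print(q.round(4));print(f(q).reshape(-1,2).round(2).tolist())
# check overlay
im=cv2.resize(T["image"][165:230,330:410,::-1],None,fx=8,fy=8,interpolation=cv2.INTER_CUBIC)
im2=cv2.resize(S["image"][215:295,310:410,::-1],None,fx=7,fy=7,interpolation=cv2.INTER_CUBIC)
R=Rp(q[2],q[3]);o=np.array([q[0],q[1],.056])
for P,c in [((57,82,0),0),((57,-82,0),0),((-45,82,32),1),((-45,-82,32),1),((26,0,27),2),((34,0,27),2),((-33,0,27),2),((-41,0,27),2),((30,50,27),2),((30,-50,27),2),((-37,50,27),2),((-37,-50,27),2)]:
    W=o+R@np.array(P)/1e3;col=[(0,0,255),(0,255,0),(255,255,0)][c]
    for d,I,x0,y0,k in((T,im,330,165,8),(S,im2,310,215,7)):
        p=proj(d,W)[0];cv2.circle(I,(int((p[0]-x0+.5)*k),int((p[1]-y0+.5)*k)),4,col,-1)
cv2.imwrite("pics/ov_t.png",im);cv2.imwrite("pics/ov_s.png",im2)
# tray
H=cv2.cvtColor(T["image"],cv2.COLOR_RGB2HSV)
tx=lambda *p:cv(p,105,165,8)
m=((H[...,0]>100)&(H[...,0]<120)&(H[...,1]>120)).astype(np.uint8);m[:,:105]=0;m[:,190:]=0;m[:160]=0;m[235:]=0
# outer wall-top outline (z=22)
c=max(cv2.findContours(m,0,2)[0],key=cv2.contourArea);r=cv2.minAreaRect(c);bp=cv2.boxPoints(r);W=onplane(T,bp,.022);print("tray",(W*1e3).round(1).tolist(),(W.mean(0)*1e3).round(1))
a=onplane(T,[tx(150,182),tx(487,175),tx(150,353),tx(487,346)],.031);print("rib ends(31)",(a*1e3).round(1).tolist(),a.mean(0))
b=onplane(T,[tx(235,187),tx(402,183),tx(235,355),tx(402,350)],.028);print("notch",(b*1e3).round(1).tolist())
E
```

```text
[ 0.4616 -0.3165 -0.1603  0.2307 -0.0089  0.0575 -0.0094 -0.0581 -0.0519]
[[-0.03, 0.08], [-0.54, 0.06], [0.25, -0.18], [-0.32, -0.15], [-0.14, 0.27], [0.54, -0.43], [0.24, 0.12], [0.01, -0.03], [-0.02, 0.03], [-0.04, 0.22], [0.11, -0.2]]
tray [[540.8, 428.4, 22.0], [541.4, 231.9, 22.0], [383.3, 228.2, 22.0], [382.7, 422.1, 22.0]] [462.1 327.6  22. ]
rib ends(31) [[494.5, 387.9, 31.0], [497.4, 265.7, 31.0], [432.3, 385.6, 31.0], [435.2, 264.1, 31.0]] [0.46486981 0.32580205 0.031     ]
notch [[493.2, 357.8, 28.0], [494.8, 297.1, 28.0], [431.9, 355.7, 28.0], [433.9, 295.4, 28.0]]
```

View pics/ov_t.png

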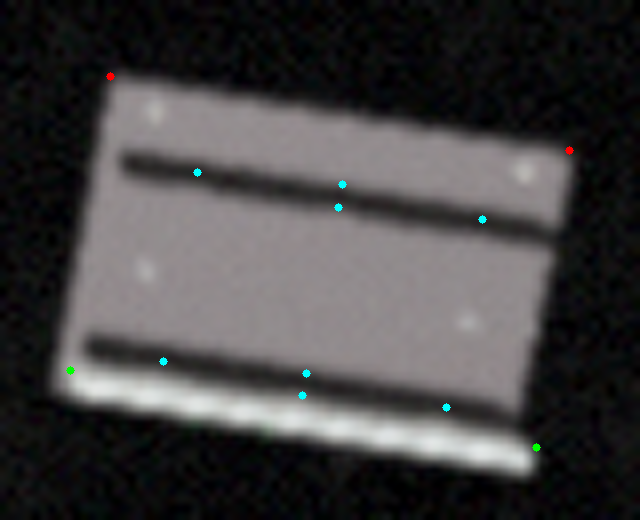

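View pics/ov_s.png

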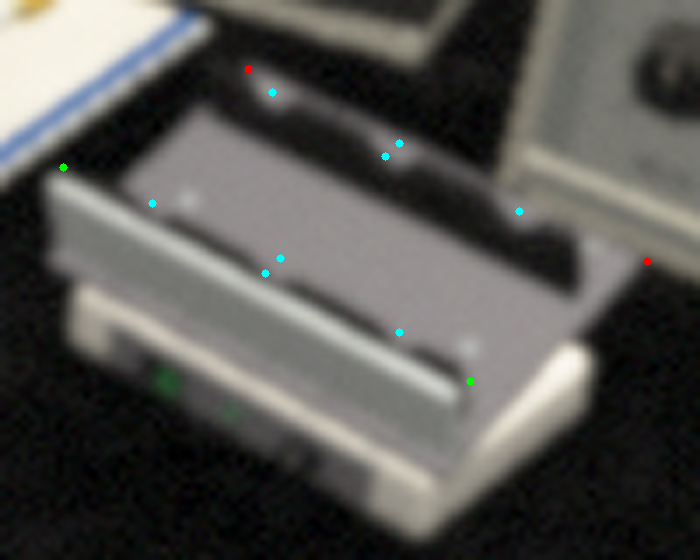

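```bash
cat > go.py <<'E'
from rig import *
from h import *
from scipy.spatial.transform import Rotation as Ro
from m import Rp
MO=np.array([.4616,-.3165,.056]);MR=Rp(-.160,.231)
OFF=.019  # tube axis ahead of TCP
PK={"C":(462.2,-.1,2.3),"B":(591.1,-6.9,6.7),"A":(594.3,70.8,3.4),"Ya":(579.1,-103.4,-14.7),"Yb":(463.0,73.7,-8.4)}
def down(a):
    a=np.radians(a);c,s=np.cos(a),np.sin(a);return np.c_[[-s,c,0],[c,s,0],[0,0,-1]]
def pick(n,z=.028): x,y,a=PK[n];return np.array([x/1e3,y/1e3,z]),down(a)
def mix(lane,x=-.001,h=0.):  # x of the grasp, h above seat
    R=np.c_[MR[:,1],MR[:,0],-MR[:,2]]
    return MO+MR@np.array([x,lane,.026+h+OFF]),R
def tray(side,h=0.):
    yaw=.027;o=np.array([.464,.3265])+side*.03*np.array([-np.sin(yaw),np.cos(yaw)])
    return np.array([*o,.030+h+OFF]),down(np.degrees(yaw))
def rel(t,frm=None):
    if frm is None:
        s=observe();frm=(s["tcp_pos"],s["tool_rot"]);print("t",s["time_s"],"at",(frm[0]*1e3).round(1),"w",round(s["gripper_width"]*91,1),"F",s["ft_force"].round(1))
    print("shift",((t[0]-frm[0])*1e3).round(1),"rot",Ro.from_matrix(t[1]@frm[1].T).as_rotvec().round(4))
E
python3 - <<'E'
from go import *
rel(pick("C",.12))
for n in "CBA":
    for l in(-.05,0,.05): rel(mix(l,h=.03),pick(n,.12))
T=np.load("pics/top0.npz");print(onplane(T,[[374,154],[372,158]],0),onplane(T,[[374,154]],.15))
E
```

```text
t 0.1 at [191.6 594.6 238.4] w 90.9 F [-0.5 -0.2 -0.2]
shift [ 270.6 -594.7 -118.4] rot [ 1.000e-03 -2.000e-04  3.519e-01]
shift [ -26.5 -362.9    8.8] rot [-0.0139 -0.231  -0.1993]
shift [ -18.5 -313.5    8.8] rot [-0.0139 -0.231  -0.1993]
shift [ -10.5 -264.1    8.8] rot [-0.0139 -0.231  -0.1993]
shift [-155.4 -356.1    8.8] rot [-0.005  -0.2317 -0.2757]
shift [-147.4 -306.7    8.8] rot [-0.005  -0.2317 -0.2757]
shift [-139.4 -257.3    8.8] rot [-0.005  -0.2317 -0.2757]
shift [-158.6 -433.8    8.8] rot [-0.0116 -0.2312 -0.2184]
shift [-150.6 -384.4    8.8] rot [-0.0116 -0.2312 -0.2184]
shift [-142.6 -335.     8.8] rot [-0.0116 -0.2312 -0.2184]
[[ 0.60159947 -0.34959724  0.        ]
 [ 0.58940262 -0.34330592  0.        ]] [[ 0.57076874 -0.31328879  0.15      ]]
```

Emit:
step_arm(
  series=[
    [[60,16,-35,-5,0,0,0.04],[115,32,-70,-10,0,0,0.08],[115,48,-105,-15,0,0,0.12],[115,64,-140,-20,0,0,0.16],[115,80,-175,-25,0,0,0.2]],
  ],
  newtons=10,
)

```text
time_s: 0.52
tcp_pos: [0.2719, 0.4181, 0.2135]
tool_rot: [[0.109, 0.994, -0.0], [0.994, -0.109, -0.0], [-0.0, -0.0, -1.0]]
ft_force: [2.4, -0.3, -0.3]
gripper_width: 0.663
```

Emit:
step_arm(
  series=[
    [[115,16,-35,-7,0,0,0.03],[115,32,-70,-14,0,0,0.06],[115,48,-105,-21,0,0,0.09],[115,64,-140,-28,0,0,0.12],[115,80,-175,-35,0,0,0.15]],
  ],
)

```text
time_s: 0.93
tcp_pos: [0.3519, 0.2432, 0.1786]
tool_rot: [[-0.04, 0.999, 0.0], [0.999, 0.04, -0.0], [-0.0, 0.0, -1.0]]
ft_force: [1.6, 0.1, 0.1]
gripper_width: 0.551
```

Emit:
step_arm(
  series=[
    [[115,16,-35,-8,0,0,0],[115,32,-70,-16,0,0,0],[115,48,-105,-24,0,0,0],[115,64,-140,-32,0,0,0],[115,80,-175,-40,0,0,0]],
  ],
)

```text
time_s: 1.35
tcp_pos: [0.4321, 0.0679, 0.1385]
tool_rot: [[-0.038, 0.999, -0.0], [0.999, 0.038, -0.0], [-0.0, -0.0, -1.0]]
ft_force: [0.3, 0.4, -0.5]
gripper_width: 0.547
```

```bash
python3 -c "
from go import *
rel(pick('C',.10))"
```

```text
t 1.35 at [432.1  67.9 138.5] w 49.8 F [ 0.3  0.4 -0.5]
shift [ 30.1 -68.  -38.5] rot [ 0.    -0.     0.002]
```

Emit:
step_arm(
  series=[
    [[115,15,-34,-15,0,0,0],[115,30,-68,-30,0,0,0],[115,30,-68,-60,0,0,0],[115,30,-68,-90,0,0,0],[115,30,-68,-104,0,0,0]],
  ],
)

```text
time_s: 1.77
tcp_pos: [0.4608, 0.0012, 0.0322]
tool_rot: [[-0.036, 0.999, -0.003], [0.999, 0.036, 0.0], [0.0, -0.003, -1.0]]
ft_force: [-1.5, 0.7, -0.2]
gripper_width: 0.548
```

Emit:
step_arm(
  series=[
    [[115,0,0,-6,0,0,0],[170,0,0,-6.5,0,0,0],[225,0,0,-6.5,0,0,0],[250,0,0,-6.5,0,0,0],[250,0,0,-6.5,0,0,0]],
  ],
  newtons=10,
)

```text
time_s: 2.18
tcp_pos: [0.4621, 0.002, 0.029]
tool_rot: [[-0.038, 0.999, 0.001], [0.999, 0.038, -0.0], [-0.0, 0.001, -1.0]]
ft_force: [-1.1, -0.5, 0.5]
gripper_width: 0.288
```

Emit:
step_arm(
  series=[
    [[250,0,0,0,0,0,0],[250,0,0,0,0,0,0],[250,0,0,0,0,0,0],[250,0,0,0,0,0,0],[250,0,0,0,0,0,0]],
  ],
)

```text
time_s: 2.6
tcp_pos: [0.4619, 0.0019, 0.0286]
tool_rot: [[-0.038, 0.999, 0.001], [0.999, 0.038, -0.0], [-0.0, 0.001, -1.0]]
ft_force: [0.2, 1.3, 4.8]
gripper_width: 0.129
```

Emit:
step_arm(
  series=[
    [[250,0,0,10,0,0,0],[250,0,0,28,0,0,0],[250,0,0,50,0,0,0],[250,0,0,75,0,0,0],[250,0,0,95,0,0,0]],
  ],
)

```text
time_s: 3.02
tcp_pos: [0.4615, 0.0019, 0.1248]
tool_rot: [[-0.038, 0.999, -0.0], [0.999, 0.038, -0.0], [-0.0, -0.0, -1.0]]
ft_force: [1.1, 0.8, -0.0]
gripper_width: 0.128
```

```bash
cat > look.py <<'E'
import sys
from rig import *
from go import *
n=sys.argv[1]
for a in sys.argv[2:]:
    v,u0,u1,v0,v1,k=a.split(",");d=snapshot({"t":"top","s":"scene"}[v]);np.savez(f"pics/{n}_{v}.npz",**d)
    u0,u1,v0,v1=map(int,(u0,u1,v0,v1));k=float(k)
    cv2.imwrite(f"pics/{n}_{v}.png",cv2.resize(d["image"][v0:v1,u0:u1,::-1],None,fx=k,fy=k,interpolation=cv2.INTER_CUBIC))
E
python3 look.py a s,200,400,150,280,4; python3 -c "
from go import *
rel(mix(-.05,h=.03))"
```

```text
t 3.0667 at [463.    1.8 127.6] w 11.3 F [ 3.4 -0.4  4.1]
shift [ -27.2 -364.7    1.2] rot [-0.0131 -0.2271 -0.1974]
```

View pics/a_s.png

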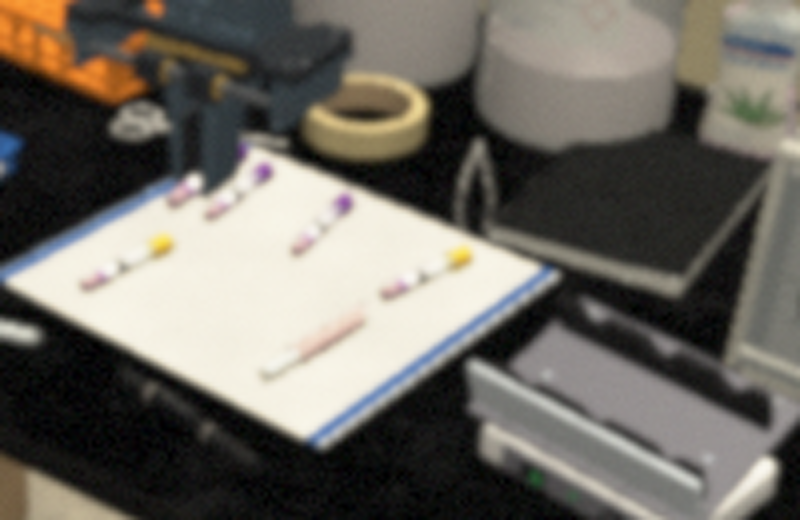

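Emit:
step_arm(
  series=[
    [[250,-2,-30,8,-0.002,-0.025,-0.02],[250,-5,-66,14,-0.004,-0.05,-0.04],[250,-8,-102,18,-0.006,-0.075,-0.06],[250,-11,-138,20,-0.007,-0.1,-0.08],[250,-13,-174,22,-0.008,-0.125,-0.1]],
  ],
)

```text
time_s: 3.48
tcp_pos: [0.4481, -0.1737, 0.1456]
tool_rot: [[0.063, 0.99, 0.125], [0.998, -0.061, -0.015], [-0.007, 0.126, -0.992]]
ft_force: [1.1, 0.8, -0.5]
gripper_width: 0.128
```

Emit:
step_arm(
  series=[
    [[250,-3,-36,0,0,-0.02,-0.02],[250,-6,-72,0,0,-0.04,-0.04],[250,-9,-108,0,0,-0.06,-0.06],[250,-12,-144,0,0,-0.08,-0.08],[250,-14,-180,-5,0,-0.1,-0.1]],
  ],
)

```text
time_s: 3.9
tcp_pos: [0.4342, -0.3542, 0.1408]
tool_rot: [[0.163, 0.961, 0.222], [0.987, -0.16, -0.033], [0.004, 0.224, -0.975]]
ft_force: [1.8, 0.2, -0.2]
gripper_width: 0.126
```

```bash
python3 -c "
from go import *
rel(mix(-.05,h=.03));rel(mix(-.05,h=.003))"
```

```text
t 3.9 at [ 434.2 -354.2  140.8] w 11.5 F [ 1.8  0.2 -0.2]
shift [  1.5  -8.8 -12. ] rot [-0.0048 -0.0043  0.0038]
t 3.9 at [ 434.2 -354.2  140.8] w 11.5 F [ 1.8  0.2 -0.2]
shift [  7.6  -9.7 -38.3] rot [-0.0048 -0.0043  0.0038]
```

Emit:
step_arm(
  series=[
    [[250,2,-8,-5,-0.005,-0.004,0.004],[250,5,-10,-13,-0.005,-0.004,0.004],[250,8,-10,-21,-0.005,-0.004,0.004],[250,9.5,-10,-28.5,-0.005,-0.004,0.004],[250,9.5,-10,-28.5,-0.005,-0.004,0.004]],
  ],
)

```text
time_s: 4.32
tcp_pos: [0.4442, -0.36, 0.1101]
tool_rot: [[0.156, 0.962, 0.222], [0.988, -0.153, -0.033], [0.003, 0.225, -0.974]]
ft_force: [-0.5, 0.7, 0.3]
gripper_width: 0.128
```

```bash
python3 look.py b s,310,410,205,295,7 t,320,410,155,230,8; python3 -c "
from go import *
rel(mix(-.05,x=.003,h=.003))"
```

```text
t 4.4167 at [ 444.4 -360.7  111.5] w 11.8 F [-0.3  0.2 -0.4]
shift [ 1.3 -3.9 -8. ] rot [-0.0019 -0.0028 -0.0031]
```

View pics/b_s.png

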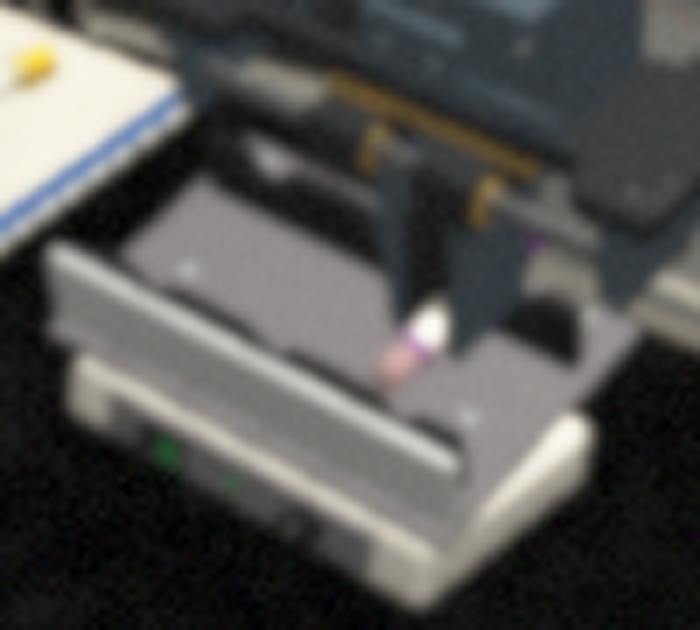

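View pics/b_t.png

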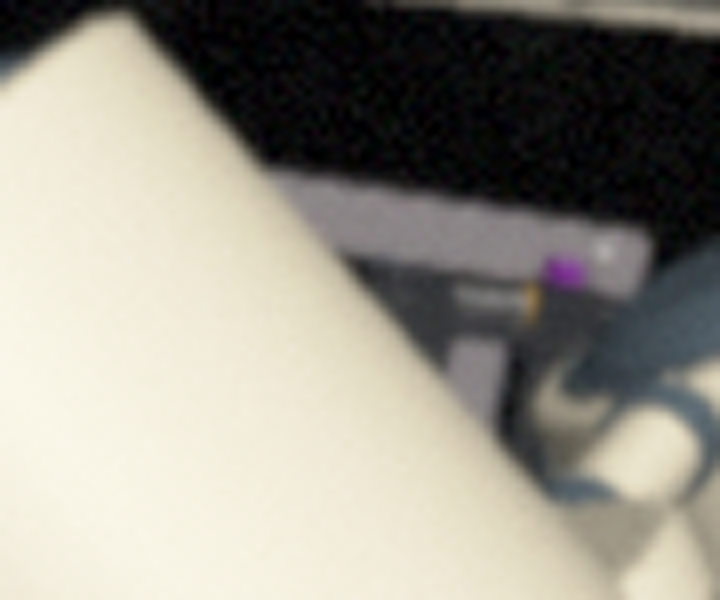

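```bash
cat > pl.py <<'E'
from go import *
from m import cv
def onplat(d,p,hz):
    o,v=rays(d,[p]);o=MR.T@(o-MO);v=MR.T@v[0];return (o+v*((hz-o[2])/v[2]))*1e3
E
python3 - <<'E'
from pl import *
s=observe();c=s["tcp_pos"]+s["tool_rot"][:,2]*OFF;print(s["tcp_pos"],"axis pt plat",(MR.T@(c-MO)*1e3).round(1))
hz=(MR.T@(c-MO))[2]
T=np.load("pics/b_t.npz");S=np.load("pics/b_s.npz")
print("pink",onplat(S,cv((397,368),310,205,7),hz),"purple band",onplat(S,cv((422,345),310,205,7),hz),"cap top",onplat(T,cv((565,270),320,155,8),hz))
E
```

```text
[ 0.44438726 -0.36066648  0.11145778] axis pt plat [  2.9 -46.3  37.3]
pink [-33.17754355 -46.55004224  37.26435474] purple band [-20.28071793 -47.11043873  37.26435474] cap top [ 40.65098709 -46.4578484   37.26435474]
```

Emit:
step_arm(
  series=[
    [[250,1,-2,0,-0.002,-0.003,-0.003],[250,1.3,-4,0,-0.002,-0.003,-0.003],[250,2.3,-4.2,-3,-0.002,-0.003,-0.003],[250,3,-4.2,-6,-0.002,-0.003,-0.003],[250,3.3,-4.2,-8,-0.002,-0.003,-0.003]],
  ],
)

```text
time_s: 4.83
tcp_pos: [0.4476, -0.3663, 0.1037]
tool_rot: [[0.161, 0.96, 0.227], [0.987, -0.156, -0.038], [-0.001, 0.23, -0.973]]
ft_force: [-0.2, 3.0, 5.0]
gripper_width: 0.125
```

Emit:
step_arm(
  series=[
    [[250,0.2,0,-0.7,0,0,0],[250,0.4,0,-1.5,0,0,0],[250,0.5,0,-2.2,0,0,0],[250,0.5,0,-2.2,0,0,0],[250,0.5,0,-2.2,0,0,0]],
  ],
)

```text
time_s: 5.25
tcp_pos: [0.4481, -0.3657, 0.1017]
tool_rot: [[0.161, 0.961, 0.227], [0.987, -0.156, -0.037], [-0.0, 0.23, -0.973]]
ft_force: [0.4, 4.6, 6.1]
gripper_width: 0.127
```

```bash
cat > st.py <<'E'
from pl import *
s=observe();c=s["tcp_pos"]+s["tool_rot"][:,2]*OFF
print("t",s["time_s"],"axis pt plat",(MR.T@(c-MO)*1e3).round(1),"F plat",(MR.T@s["ft_force"]).round(2),"tq",s["wrist_torque"].round(3),"w",s["gripper_width"]*91)
E
python3 st.py
```

```text
t 5.25 axis pt plat [  5.1 -50.8  26.8] F plat [1.09 4.64 6.  ] tq [ 0.905 -0.4    0.301] w 11.60225840691481
```

Emit:
step_arm(
  series=[
    [[250,0,1,0.6,0,0,0],[250,0,1,0.6,0,0,0],[250,-1,1.2,0.4,0,0,0],[250,-2,1.3,0.1,0,0,0],[250,-3,1.5,-0.1,0,0,0]],
  ],
)

```text
time_s: 5.67
tcp_pos: [0.4449, -0.3649, 0.1015]
tool_rot: [[0.161, 0.96, 0.227], [0.987, -0.156, -0.038], [-0.001, 0.23, -0.973]]
ft_force: [0.3, 0.1, -0.0]
gripper_width: 0.126
```

```bash
python3 st.py
```

```text
t 5.6667 axis pt plat [  1.9 -50.4  27.3] F plat [ 0.27  0.16 -0.11] tq [0.099 0.044 0.049] w 11.424669826827026
```

Unloaded and free. Sliding down toward the cleat.

Emit:
step_arm(
  series=[
    [[250,-0.9,0.1,-0.4,0,0,0],[250,-1.8,0.2,-0.8,0,0,0],[250,-2.7,0.3,-1,0,0,0],[250,-3.6,0.4,-1.2,0,0,0],[250,-3.6,0.4,-1.2,0,0,0]],
  ],
)

```text
time_s: 6.08
tcp_pos: [0.4412, -0.3644, 0.1004]
tool_rot: [[0.161, 0.961, 0.227], [0.987, -0.156, -0.038], [-0.001, 0.23, -0.973]]
ft_force: [0.1, 1.7, 2.2]
gripper_width: 0.13
```

```bash
python3 st.py;  python3 look.py c s,310,410,205,295,7
```

```text
t 6.0833 axis pt plat [ -2.  -50.5  27.1] F plat [0.35 1.74 2.13] tq [0.278 0.047 0.054] w 11.862454981967847
```

View pics/c_s.png

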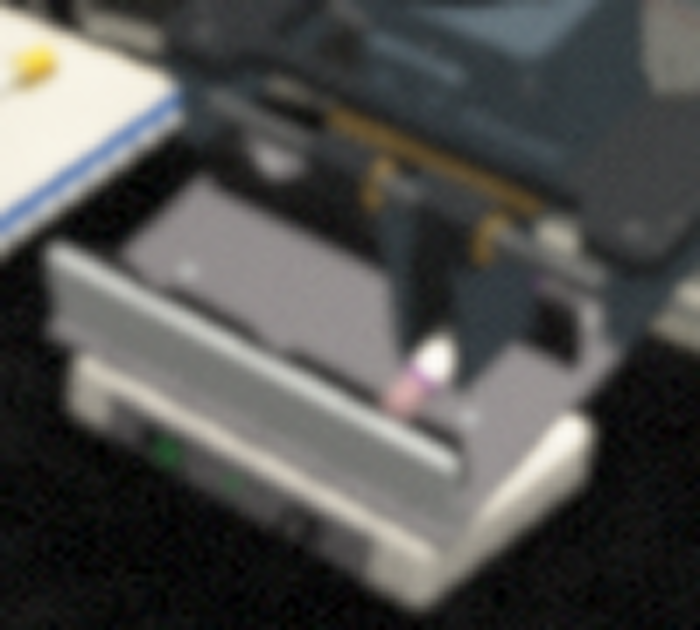

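Emit:
step_arm(
  series=[
    [[250,-0.8,0.2,-0.2,0,0,0],[250,-1.6,0.4,-0.4,0,0,0],[250,-2.3,0.6,-0.5,0,0,0],[250,-2.3,0.6,-0.5,0,0,0],[250,-2.3,0.6,-0.5,0,0,0]],
  ],
)

```text
time_s: 6.55
tcp_pos: [0.439, -0.3638, 0.0998]
tool_rot: [[0.161, 0.961, 0.227], [0.987, -0.156, -0.038], [-0.001, 0.23, -0.973]]
ft_force: [-0.6, -0.1, -0.1]
gripper_width: 0.124
```

```bash
python3 st.py
```

```text
t 6.55 axis pt plat [ -4.3 -50.4  27.1] F plat [-0.57 -0.2   0.01] tq [0.123 0.188 0.079] w 11.304542072140045
```

Emit:
step_arm(
  series=[
    [[250,-0.8,0.1,-0.4,0,0,0],[250,-1.6,0.2,-0.7,0,0,0],[250,-2.3,0.3,-1,0,0,0],[250,-2.3,0.3,-1,0,0,0],[250,-2.3,0.3,-1,0,0,0]],
  ],
)

```text
time_s: 6.97
tcp_pos: [0.4373, -0.3637, 0.0992]
tool_rot: [[0.161, 0.96, 0.228], [0.987, -0.156, -0.038], [-0.001, 0.231, -0.973]]
ft_force: [4.7, 2.8, 1.2]
gripper_width: 0.129
```

```bash
python3 st.py
```

```text
t 6.9667 axis pt plat [ -6.1 -50.5  26.8] F plat [4.4  3.49 0.19] tq [ 0.37  -0.822  0.122] w 11.765207585418354
```

Emit:
step_arm(
  series=[
    [[240,0.3,-0.2,0,0,0,0],[215,0.3,-0.3,0,0,0,0],[195,0.3,-0.3,0,0,0,0],[180,0.3,-0.3,0,0,0,0],[180,0.3,-0.3,0,0,0,0]],
  ],
)

```text
time_s: 7.38
tcp_pos: [0.437, -0.3639, 0.0988]
tool_rot: [[0.161, 0.961, 0.227], [0.987, -0.156, -0.038], [-0.001, 0.23, -0.973]]
ft_force: [-0.4, -0.6, -0.7]
gripper_width: 0.291
```

Emit:
step_arm(
  series=[
    [[180,0,0,0,0,0,0],[180,-2,0.5,10,0,0,0],[180,-6,1,28,0,0,0],[180,-12,2,50,0,0,0],[150,-15,3,75,0,0,0]],
  ],
)

```text
time_s: 7.8
tcp_pos: [0.4211, -0.3602, 0.1747]
tool_rot: [[0.161, 0.961, 0.226], [0.987, -0.157, -0.037], [-0.0, 0.229, -0.973]]
ft_force: [0.3, 0.1, -0.3]
gripper_width: 0.337
```

```bash
python3 st.py; python3 look.py d s,310,410,205,295,7; python3 -c "
from go import *
rel(pick('B',.10))"
```

```text
t 7.8 axis pt plat [ -5.  -49.6 104.1] F plat [ 0.21  0.15 -0.38] tq [-0.     0.127  0.015] w 30.636021479361442
t 7.85 at [ 422.2 -361.7  179.5] w 34.5 F [ 2.4 -2.4  6.7]
shift [168.9 354.8 -79.5] rot [0.0095 0.2361 0.277 ]
```

View pics/d_s.png

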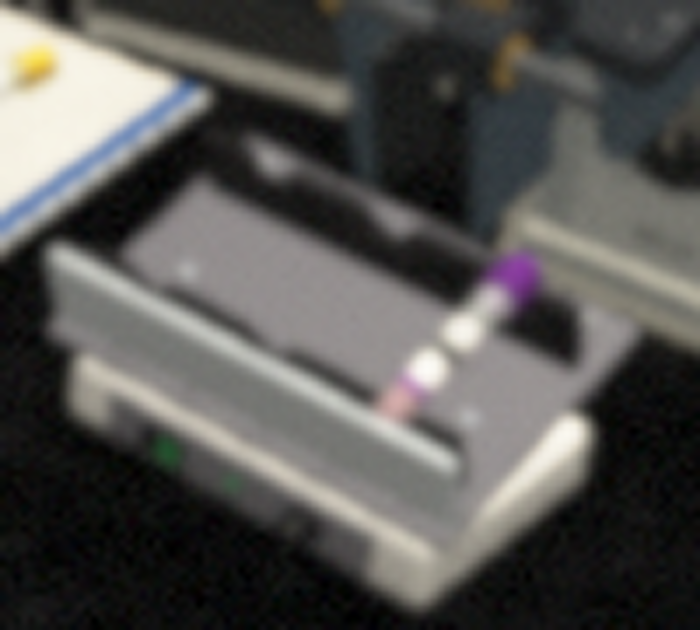

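Emit:
step_arm(
  series=[
    [[115,12,36,0,0.001,0.03,0.03],[115,26,72,0,0.002,0.06,0.06],[115,42,108,-3,0.003,0.09,0.09],[115,58,144,-8,0.004,0.12,0.12],[115,74,178,-14,0.005,0.15,0.15]],
  ],
)

```text
time_s: 8.27
tcp_pos: [0.4966, -0.1813, 0.1608]
tool_rot: [[0.01, 0.997, 0.082], [1.0, -0.009, -0.011], [-0.01, 0.082, -0.997]]
ft_force: [0.5, -1.0, 0.2]
gripper_width: 0.55
```

Emit:
step_arm(
  series=[
    [[115,19,34,-10,0.001,0.025,0.03],[115,38,68,-20,0.002,0.05,0.06],[115,57,102,-30,0.003,0.07,0.09],[115,76,136,-40,0.004,0.086,0.12],[115,95,170,-50,0.004,0.086,0.127]],
  ],
)

```text
time_s: 8.68
tcp_pos: [0.5922, -0.011, 0.11]
tool_rot: [[-0.119, 0.993, -0.003], [0.993, 0.119, -0.001], [-0.001, -0.003, -1.0]]
ft_force: [-0.1, -0.3, -0.6]
gripper_width: 0.549
```

Emit:
step_arm(
  series=[
    [[115,1,5,-10,0,0,0],[115,1,5,-25,0,0,0],[115,1,5,-40,0,0,0],[115,1,5,-40,0,0,0],[115,1,5,-40,0,0,0]],
  ],
)

```text
time_s: 9.1
tcp_pos: [0.5917, -0.0079, 0.07]
tool_rot: [[-0.117, 0.993, -0.004], [0.993, 0.117, -0.001], [-0.0, -0.004, -1.0]]
ft_force: [-0.4, 0.1, -0.6]
gripper_width: 0.548
```

```bash
python3 -c "
from go import *
rel(pick('B',.0285))"
```

```text
t 9.1 at [591.7  -7.9  70. ] w 49.8 F [-0.4  0.1 -0.6]
shift [ -0.6   1.  -41.5] rot [ 0.0008 -0.004   0.0001]
```

Emit:
step_arm(
  series=[
    [[115,0,1,-15,0,-0.004,0],[115,0,1,-30,0,-0.004,0],[160,-0.5,1,-39,0,-0.004,0],[200,-0.5,1,-41.5,0,-0.004,0],[250,-0.5,1,-41.5,0,-0.004,0]],
  ],
)

```text
time_s: 9.52
tcp_pos: [0.5916, -0.007, 0.0286]
tool_rot: [[-0.116, 0.993, 0.001], [0.993, 0.116, -0.001], [-0.001, 0.001, -1.0]]
ft_force: [0.4, -0.6, -0.4]
gripper_width: 0.358
```

Emit:
step_arm(
  series=[
    [[250,0,0,0,0,0,0],[250,0,0,0,0,0,0],[250,0,0,0,0,0,0],[250,0,0,0,0,0,0],[250,0,0,0,0,0,0]],
  ],
)

```text
time_s: 9.93
tcp_pos: [0.592, -0.0069, 0.0289]
tool_rot: [[-0.117, 0.993, 0.002], [0.993, 0.117, -0.001], [-0.001, 0.002, -1.0]]
ft_force: [-0.1, -0.2, 4.1]
gripper_width: 0.126
```

Emit:
step_arm(
  series=[
    [[250,0,0,0,0,0,0],[250,0,0,8,0,0,0],[250,0,0,28,0,0,0],[250,0,0,55,0,0,0],[250,0,0,85,0,0,0]],
  ],
)

```text
time_s: 10.35
tcp_pos: [0.5907, -0.0067, 0.114]
tool_rot: [[-0.117, 0.993, -0.001], [0.993, 0.117, -0.0], [-0.0, -0.001, -1.0]]
ft_force: [0.3, -0.3, 0.6]
gripper_width: 0.13
```

```bash
python3 -c "
from go import *
rel(mix(0,x=.001,h=.03))"
```

```text
t 10.35 at [590.7  -6.7 114. ] w 11.9 F [ 0.3 -0.3  0.6]
shift [-145.1 -307.2   15.2] rot [-0.0047 -0.233  -0.2757]
```

Emit:
step_arm(
  series=[
    [[250,-14,-31,10,0,-0.025,-0.03],[250,-29,-62,20,-0.001,-0.05,-0.06],[250,-44,-94,28,-0.002,-0.075,-0.09],[250,-59,-126,34,-0.003,-0.1,-0.12],[250,-74,-157,36,-0.004,-0.125,-0.15]],
  ],
)

```text
time_s: 10.77
tcp_pos: [0.5171, -0.1652, 0.1509]
tool_rot: [[0.035, 0.991, 0.128], [0.999, -0.033, -0.015], [-0.011, 0.128, -0.992]]
ft_force: [0.4, -1.0, -0.0]
gripper_width: 0.129
```

Emit:
step_arm(
  series=[
    [[250,-14,-31,0,0,-0.025,-0.03],[250,-28,-62,0,0,-0.05,-0.06],[250,-43,-94,0,0,-0.075,-0.09],[250,-58,-124,-3,-0.001,-0.1,-0.115],[250,-71,-150,-8,-0.001,-0.108,-0.126]],
  ],
)

```text
time_s: 11.18
tcp_pos: [0.4453, -0.3155, 0.1422]
tool_rot: [[0.162, 0.96, 0.23], [0.987, -0.157, -0.039], [-0.001, 0.233, -0.972]]
ft_force: [1.1, -0.4, -0.3]
gripper_width: 0.128
```

Emit:
step_arm(
  series=[
    [[250,0,0,-4,0,0,0],[250,0,0,-8,0,0,0],[250,0,0,-10,0,0,0],[250,0,0,-10,0,0,0],[250,0,0,-10,0,0,0]],
  ],
)

```text
time_s: 11.6
tcp_pos: [0.4471, -0.3128, 0.1315]
tool_rot: [[0.158, 0.961, 0.228], [0.987, -0.154, -0.037], [-0.0, 0.231, -0.973]]
ft_force: [-0.7, 0.7, -0.4]
gripper_width: 0.132
```

```bash
python3 st.py; python3 -c "
from go import *
rel(mix(0,x=.001,h=.003))"
```

```text
t 11.6 axis pt plat [ 2.8  1.3 57.9] F plat [-0.87  0.54 -0.24] tq [0.072 0.133 0.008] w 11.967861877490604
t 11.6 at [ 447.1 -312.8  131.5] w 12.0 F [-0.7  0.7 -0.4]
shift [  4.6  -2.1 -28.5] rot [ 0.0006  0.0018 -0.0011]
```

Emit:
step_arm(
  series=[
    [[250,1,-1,-7,0,0.002,-0.001],[250,2.5,-2,-14,0,0.002,-0.001],[250,4,-2.1,-22,0,0.002,-0.001],[250,4.6,-2.1,-28,0,0.002,-0.001],[250,4.6,-2.1,-28.5,0,0.002,-0.001]],
  ],
)

```text
time_s: 12.02
tcp_pos: [0.4511, -0.3152, 0.1015]
tool_rot: [[0.161, 0.961, 0.225], [0.987, -0.156, -0.036], [0.001, 0.228, -0.974]]
ft_force: [0.2, 1.2, 0.4]
gripper_width: 0.127
```

Emit:
step_arm(
  series=[
    [[250,0,0,-0.6,0,0,0],[250,0,0,-1.2,0,0,0],[250,0.2,0,-1.8,0,0,0],[250,0.2,0,-1.8,0,0,0],[250,0.2,0,-1.8,0,0,0]],
  ],
)

```text
time_s: 12.43
tcp_pos: [0.4511, -0.3154, 0.1013]
tool_rot: [[0.161, 0.961, 0.226], [0.987, -0.156, -0.037], [-0.0, 0.229, -0.974]]
ft_force: [0.5, 6.5, 3.8]
gripper_width: 0.125
```

```bash
python3 st.py
```

```text
t 12.4333 axis pt plat [ 0.1 -0.6 27.5] F plat [0.37 6.54 3.83] tq [ 1.039 -0.041  0.338] w 11.338697622259026
```

Emit:
step_arm(
  series=[
    [[250,0.2,1.2,0.3,0,0,0],[250,-0.8,1.4,0.1,0,0,0],[250,-1.8,1.6,-0.1,0,0,0],[250,-2.8,1.8,-0.4,0,0,0],[250,-3.8,1.9,-0.6,0,0,0]],
  ],
)

```text
time_s: 12.85
tcp_pos: [0.4475, -0.3142, 0.1005]
tool_rot: [[0.161, 0.961, 0.226], [0.987, -0.156, -0.038], [-0.001, 0.229, -0.973]]
ft_force: [-0.7, 0.2, -0.5]
gripper_width: 0.125
```

```bash
python3 st.py
```

```text
t 12.85 axis pt plat [-3.7  0.  27.6] F plat [-0.79  0.12 -0.35] tq [0.089 0.151 0.034] w 11.350412488266054
```

Emit:
step_arm(
  series=[
    [[250,-0.8,0.1,-0.5,0,0,0],[250,-1.6,0.2,-0.9,0,0,0],[250,-2.2,0.3,-1.1,0,0,0],[250,-2.2,0.3,-1.1,0,0,0],[250,-2.2,0.3,-1.1,0,0,0]],
  ],
)

```text
time_s: 13.27
tcp_pos: [0.4466, -0.3143, 0.1001]
tool_rot: [[0.161, 0.96, 0.228], [0.987, -0.156, -0.039], [-0.002, 0.232, -0.973]]
ft_force: [9.0, 4.1, 4.7]
gripper_width: 0.127
```

```bash
python3 st.py
```

```text
t 13.2667 axis pt plat [-4.6 -0.2 27.4] F plat [9.1  5.45 2.72] tq [ 0.7   -1.697  0.161] w 11.552788370566546
```

Emit:
step_arm(
  series=[
    [[250,0.8,0.3,0.1,0,0,0],[240,0.9,0.3,0.1,0,0,0],[215,0.9,0.3,0.1,0,0,0],[195,0.9,0.3,0.1,0,0,0],[180,0.9,0.3,0.1,0,0,0]],
  ],
)

```text
time_s: 13.68
tcp_pos: [0.4459, -0.3132, 0.0993]
tool_rot: [[0.161, 0.961, 0.225], [0.987, -0.156, -0.037], [-0.0, 0.228, -0.974]]
ft_force: [-0.5, 1.4, -0.3]
gripper_width: 0.268
```

Emit:
step_arm(
  series=[
    [[180,0,0,0,0,0,0],[180,-2,0.5,8,0,0,0],[180,-6,1,26,0,0,0],[180,-12,2,50,0,0,0],[150,-10,20,80,0,0,0]],
  ],
)

```text
time_s: 14.1
tcp_pos: [0.4351, -0.2947, 0.1799]
tool_rot: [[0.163, 0.961, 0.224], [0.987, -0.158, -0.038], [-0.001, 0.228, -0.974]]
ft_force: [-0.0, 0.5, 1.2]
gripper_width: 0.339
```

```bash
python3 look.py e s,310,410,205,295,7; python3 -c "
from go import *
rel(pick('A',.10))"
```

```text
t 14.15 at [ 436.6 -292.2  185.3] w 34.8 F [2.9 0.8 7.4]
shift [157.7 363.  -85.3] rot [0.0146 0.2339 0.221 ]
```

View pics/e_s.png

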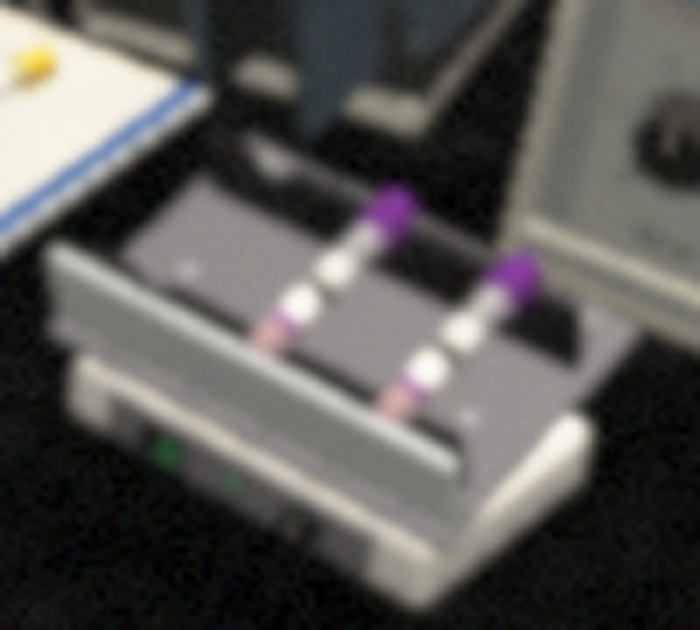

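Emit:
step_arm(
  series=[
    [[115,13,36,0,0.001,0.03,0.025],[115,28,72,0,0.003,0.06,0.05],[115,44,108,-3,0.005,0.09,0.075],[115,60,144,-8,0.006,0.12,0.1],[115,76,180,-14,0.008,0.15,0.125]],
  ],
)

```text
time_s: 14.57
tcp_pos: [0.5127, -0.1118, 0.1664]
tool_rot: [[0.035, 0.996, 0.08], [0.999, -0.034, -0.012], [-0.009, 0.081, -0.997]]
ft_force: [0.7, -1.0, -0.7]
gripper_width: 0.551
```

Emit:
step_arm(
  series=[
    [[115,17,36,-6,0.001,0.025,0.025],[115,34,72,-16,0.002,0.05,0.05],[115,51,108,-26,0.003,0.07,0.075],[115,68,146,-40,0.004,0.084,0.096],[115,82,182,-60,0.004,0.084,0.096]],
  ],
)

```text
time_s: 14.98
tcp_pos: [0.5948, 0.0674, 0.1082]
tool_rot: [[-0.062, 0.998, -0.001], [0.998, 0.062, -0.003], [-0.003, -0.001, -1.0]]
ft_force: [0.5, -1.0, 0.7]
gripper_width: 0.548
```

Emit:
step_arm(
  series=[
    [[115,0,2,-10,0,0,0],[115,0,2,-25,0,0,0],[115,0,2,-40,0,0,0],[115,0,2,-40,0,0,0],[115,0,2,-40,0,0,0]],
  ],
)

```text
time_s: 15.4
tcp_pos: [0.5925, 0.0671, 0.0674]
tool_rot: [[-0.061, 0.998, -0.004], [0.998, 0.061, -0.003], [-0.003, -0.004, -1.0]]
ft_force: [0.3, -0.4, 0.6]
gripper_width: 0.548
```

```bash
python3 -c "
from go import *
rel(pick('A',.0285))"
```

```text
t 15.4 at [592.5  67.1  67.4] w 49.9 F [ 0.3 -0.4  0.6]
shift [  1.8   3.7 -38.9] rot [ 0.003  -0.0039 -0.0013]
```

Emit:
step_arm(
  series=[
    [[115,1,3.7,-13,0.003,-0.004,-0.001],[115,1.8,3.7,-28,0.003,-0.004,-0.001],[160,1.8,3.7,-37,0.003,-0.004,-0.001],[200,1.8,3.7,-39,0.003,-0.004,-0.001],[250,1.8,3.7,-39,0.003,-0.004,-0.001]],
  ],
)

```text
time_s: 15.82
tcp_pos: [0.5947, 0.0706, 0.0286]
tool_rot: [[-0.059, 0.998, 0.001], [0.998, 0.059, 0.0], [0.0, 0.001, -1.0]]
ft_force: [-0.3, 0.2, -0.4]
gripper_width: 0.361
```

Emit:
step_arm(
  series=[
    [[250,0,0,0,0,0,0],[250,0,0,0,0,0,0],[250,0,0,0,0,0,0],[250,0,0,0,0,0,0],[250,0,0,0,0,0,0]],
  ],
)

```text
time_s: 16.23
tcp_pos: [0.5952, 0.0709, 0.0288]
tool_rot: [[-0.06, 0.998, 0.002], [0.998, 0.06, 0.0], [0.0, 0.002, -1.0]]
ft_force: [-0.1, -1.0, 5.2]
gripper_width: 0.127
```

Emit:
step_arm(
  series=[
    [[250,0,0,0,0,0,0],[250,0,0,8,0,0,0],[250,0,0,28,0,0,0],[250,0,0,55,0,0,0],[250,0,0,85,0,0,0]],
  ],
)

```text
time_s: 16.65
tcp_pos: [0.5939, 0.0709, 0.1139]
tool_rot: [[-0.06, 0.998, -0.001], [0.998, 0.06, 0.0], [0.0, -0.001, -1.0]]
ft_force: [0.9, -0.2, -0.9]
gripper_width: 0.128
```

```bash
python3 -c "
from go import *
rel(mix(0.0503,x=.001,h=.03))"
```

```text
t 16.65 at [593.9  70.9 113.9] w 11.7 F [ 0.9 -0.2 -0.9]
shift [-140.3 -335.1   15.3] rot [-0.0119 -0.232  -0.2188]
```

Emit:
step_arm(
  series=[
    [[250,-12,-31,10,-0.001,-0.025,-0.025],[250,-26,-64,20,-0.003,-0.05,-0.05],[250,-40,-98,28,-0.004,-0.075,-0.075],[250,-54,-132,34,-0.005,-0.1,-0.1],[250,-68,-166,36,-0.006,-0.125,-0.12]],
  ],
)

```text
time_s: 17.07
tcp_pos: [0.5263, -0.0964, 0.1509]
tool_rot: [[0.061, 0.99, 0.128], [0.998, -0.06, -0.014], [-0.007, 0.129, -0.992]]
ft_force: [0.0, 0.2, -0.6]
gripper_width: 0.13
```

Emit:
step_arm(
  series=[
    [[250,-14,-34,0,-0.001,-0.025,-0.02],[250,-28,-68,0,-0.002,-0.05,-0.04],[250,-43,-102,0,-0.003,-0.075,-0.06],[250,-58,-136,-3,-0.005,-0.1,-0.08],[250,-71.5,-167,-8,-0.006,-0.107,-0.098]],
  ],
)

```text
time_s: 17.48
tcp_pos: [0.454, -0.2637, 0.1421]
tool_rot: [[0.16, 0.96, 0.23], [0.987, -0.155, -0.038], [-0.001, 0.233, -0.972]]
ft_force: [0.9, -0.3, -0.2]
gripper_width: 0.126
```

Emit:
step_arm(
  series=[
    [[250,0,-1,-4,0,0,0],[250,0,-2,-8,0,0,0],[250,0,-2,-10,0,0,0],[250,0,-2,-10,0,0,0],[250,0,-2,-10,0,0,0]],
  ],
)

```text
time_s: 17.9
tcp_pos: [0.4558, -0.263, 0.1314]
tool_rot: [[0.157, 0.961, 0.228], [0.988, -0.152, -0.036], [0.0, 0.231, -0.973]]
ft_force: [-0.7, -0.7, -1.0]
gripper_width: 0.127
```

```bash
python3 st.py; python3 -c "
from go import *
rel(mix(.0503,x=.001,h=.003))"
```

```text
t 17.9 axis pt plat [ 3.4 51.9 57.7] F plat [-0.81 -0.76 -0.86] tq [ 0.03   0.151 -0.048] w 11.576089337517804
t 17.9 at [ 455.8 -263.   131.4] w 11.6 F [-0.7 -0.7 -1. ]
shift [  4.   -2.3 -28.5] rot [ 0.0001  0.0021 -0.0027]
```

Emit:
step_arm(
  series=[
    [[250,1,-0.7,-7,0,0.002,-0.003],[250,2,-1.2,-14,0,0.002,-0.003],[250,3.4,-1.7,-22,0,0.002,-0.003],[250,4,-1.8,-28,0,0.002,-0.003],[250,4,-1.8,-28.5,0,0.002,-0.003]],
  ],
)

```text
time_s: 18.32
tcp_pos: [0.4593, -0.2655, 0.1015]
tool_rot: [[0.161, 0.961, 0.225], [0.987, -0.157, -0.036], [0.0, 0.228, -0.974]]
ft_force: [0.9, 0.3, 1.1]
gripper_width: 0.126
```

Emit:
step_arm(
  series=[
    [[250,-0.6,0,-0.5,0,0,0],[250,-1.2,0.1,-0.9,0,0,0],[250,-1.8,0.2,-1.3,0,0,0],[250,-2.2,0.3,-1.5,0,0,0],[250,-2.6,0.3,-1.7,0,0,0]],
  ],
)

```text
time_s: 18.73
tcp_pos: [0.4567, -0.2656, 0.1014]
tool_rot: [[0.162, 0.961, 0.227], [0.987, -0.157, -0.038], [-0.001, 0.23, -0.973]]
ft_force: [0.5, 1.0, 1.5]
gripper_width: 0.128
```

```bash
python3 st.py
```

```text
t 18.7333 axis pt plat [-2.2 49.4 28.1] F plat [0.66 1.04 1.39] tq [ 0.203 -0.011  0.103] w 11.684164782240012
```

Emit:
step_arm(
  series=[
    [[250,0,0.8,0,0,0,0],[250,-0.8,0.9,-0.4,0,0,0],[250,-1.6,1.1,-0.7,0,0,0],[250,-2,1.1,-1,0,0,0],[250,-2,1.1,-1,0,0,0]],
  ],
)

```text
time_s: 19.15
tcp_pos: [0.4551, -0.2647, 0.1004]
tool_rot: [[0.162, 0.96, 0.227], [0.987, -0.157, -0.038], [-0.001, 0.23, -0.973]]
ft_force: [3.6, 0.4, 3.7]
gripper_width: 0.13
```

```bash
python3 st.py
```

```text
t 19.15 axis pt plat [-4.1 50.1 27.6] F plat [4.25 1.01 2.8 ] tq [ 0.185 -0.667  0.009] w 11.823268404050243
```

Cleat contact (4 N) and seated (3 N). Releasing.

Emit:
step_arm(
  series=[
    [[250,0.2,0.1,0.2,0,0,0],[240,0.2,0.1,0.2,0,0,0],[215,0.2,0.1,0.2,0,0,0],[195,0.2,0.1,0.2,0,0,0],[180,0.2,0.1,0.2,0,0,0]],
  ],
)

```text
time_s: 19.57
tcp_pos: [0.4545, -0.2641, 0.1001]
tool_rot: [[0.161, 0.961, 0.226], [0.987, -0.157, -0.037], [0.0, 0.229, -0.974]]
ft_force: [-1.0, 0.0, 0.4]
gripper_width: 0.272
```

Emit:
step_arm(
  series=[
    [[180,0,0,0,0,0,0],[180,-2,0.5,8,0,0,0],[180,-6,1,26,0,0,0],[180,-12,2,50,0,0,0],[150,-10,25,80,0,0,0]],
  ],
)

```text
time_s: 19.98
tcp_pos: [0.4439, -0.2411, 0.1808]
tool_rot: [[0.163, 0.961, 0.225], [0.987, -0.159, -0.038], [-0.001, 0.228, -0.974]]
ft_force: [1.2, 0.4, 0.5]
gripper_width: 0.341
```

Emit:
step_arm(
  series=[
    [[115,10,30,0,0,0.03,0],[115,20,60,0,0,0.06,0],[115,30,90,-4,0,0.09,0],[115,40,110,-8,0,0.12,0],[115,50,120,-12,0,0.15,0]],
  ],
)

```text
time_s: 20.4
tcp_pos: [0.4946, -0.117, 0.169]
tool_rot: [[0.158, 0.984, 0.077], [0.987, -0.156, -0.038], [-0.025, 0.082, -0.996]]
ft_force: [-0.8, -0.5, 0.0]
gripper_width: 0.549
```

```bash
python3 look.py f s,310,410,205,295,7 t,330,410,165,230,8; python3 -c "
from go import *
rel(pick('Ya',.10))"
```

```text
t 20.5 at [ 496.3 -117.9  168.6] w 49.6 F [ 0.6  0.  -0.1]
shift [ 82.8  14.5 -68.6] rot [ 0.0415  0.0761 -0.0998]
```

View pics/f_s.png

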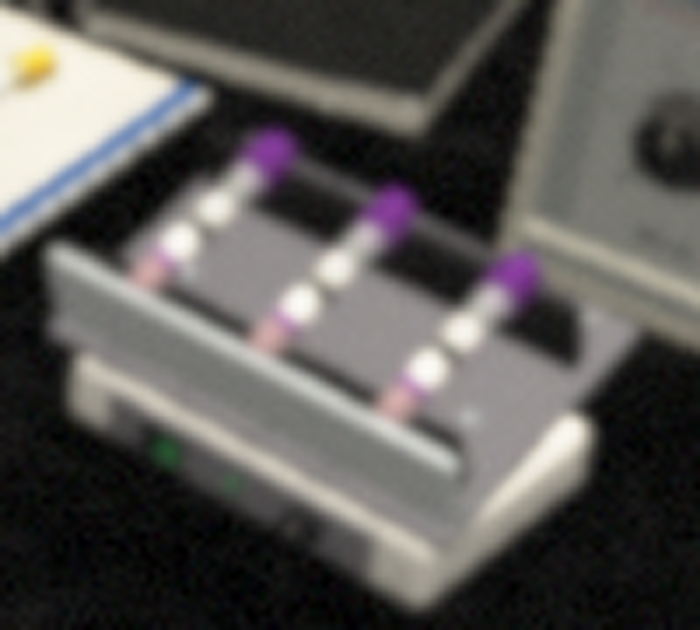

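View pics/f_t.png

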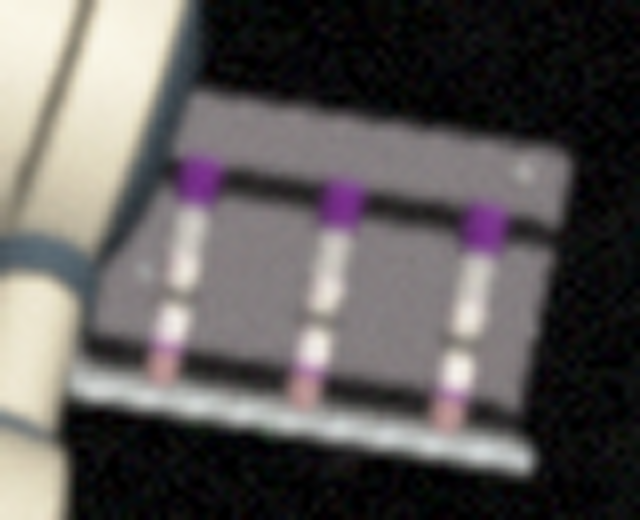

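Emit:
step_arm(
  series=[
    [[115,25,5,-10,0.014,0.025,-0.033],[115,50,10,-25,0.028,0.05,-0.066],[115,75,14,-45,0.041,0.076,-0.1],[115,83,14.5,-68,0.041,0.076,-0.1],[115,83,14.5,-90,0.041,0.076,-0.1]],
  ],
)

```text
time_s: 20.92
tcp_pos: [0.58, -0.1057, 0.0778]
tool_rot: [[0.257, 0.966, 0.003], [0.966, -0.257, -0.001], [-0.0, 0.003, -1.0]]
ft_force: [-0.7, -0.2, -0.3]
gripper_width: 0.551
```

Emit:
step_arm(
  series=[
    [[115,0,0,-15,0,0,0],[115,0,0,-18,0,0,0],[115,0,0,-18,0,0,0],[115,0,0,-18,0,0,0],[115,0,0,-18,0,0,0]],
  ],
)

```text
time_s: 21.33
tcp_pos: [0.5784, -0.1054, 0.0618]
tool_rot: [[0.257, 0.966, 0.002], [0.966, -0.257, -0.001], [-0.0, 0.002, -1.0]]
ft_force: [0.7, 0.2, -0.4]
gripper_width: 0.552
```

```bash
python3 -c "
from go import *
rel(pick('Ya',.0285))"
```

```text
t 21.3333 at [ 578.4 -105.4   61.8] w 50.3 F [ 0.7  0.2 -0.4]
shift [  0.7   2.  -33.3] rot [0.0009 0.0023 0.0031]
```

Emit:
step_arm(
  series=[
    [[115,0.7,2,-10,0.001,0.002,0.003],[115,0.7,2,-22,0.001,0.002,0.003],[160,0.7,2,-31,0.001,0.002,0.003],[200,0.7,2,-33.3,0.001,0.002,0.003],[250,0.7,2,-33.3,0.001,0.002,0.003]],
  ],
)

```text
time_s: 21.75
tcp_pos: [0.5785, -0.1028, 0.0268]
tool_rot: [[0.253, 0.967, -0.002], [0.967, -0.253, 0.001], [0.0, -0.002, -1.0]]
ft_force: [-0.6, -0.1, 10.3]
gripper_width: 0.405
```

Emit:
step_arm(
  series=[
    [[250,0,0,0,0,0,0],[250,0,0,0,0,0,0],[250,0,0,0,0,0,0],[250,0,0,0,0,0,0],[250,0,0,0,0,0,0]],
  ],
)

```text
time_s: 22.17
tcp_pos: [0.5789, -0.103, 0.0268]
tool_rot: [[0.253, 0.967, -0.001], [0.967, -0.253, 0.0], [0.0, -0.001, -1.0]]
ft_force: [-0.3, -0.3, 8.1]
gripper_width: 0.124
```

Emit:
step_arm(
  series=[
    [[250,0,0,0,0,0,0],[250,0,0,8,0,0,0],[250,0,0,28,0,0,0],[250,0,0,55,0,0,0],[250,0,0,85,0,0,0]],
  ],
)

```text
time_s: 22.58
tcp_pos: [0.5776, -0.1026, 0.1119]
tool_rot: [[0.253, 0.967, -0.005], [0.967, -0.253, 0.001], [0.0, -0.005, -1.0]]
ft_force: [-0.2, -0.8, 0.0]
gripper_width: 0.13
```

```bash
python3 -c "
from go import *
rel(tray(1,.03));rel(tray(-1,.03))"
```

```text
t 22.5833 at [ 577.6 -102.6  111.9] w 11.8 F [-0.2 -0.8  0. ]
shift [-114.4  459.1  -32.9] rot [-0.0008 -0.0047  0.2833]
t 22.5833 at [ 577.6 -102.6  111.9] w 11.8 F [-0.2 -0.8  0. ]
shift [-112.8  399.1  -32.9] rot [-0.0008 -0.0047  0.2833]
```

Emit:
step_arm(
  series=[
    [[250,-8,30,5,0,0,0.025],[250,-17,66,8,0,0,0.05],[250,-27,104,8,0,0,0.08],[250,-37,142,8,0,0,0.11],[250,-47,180,8,0,-0.002,0.14]],
  ],
)

```text
time_s: 23.0
tcp_pos: [0.5307, 0.0786, 0.12]
tool_rot: [[0.115, 0.993, -0.0], [0.993, -0.115, 0.001], [0.001, -0.0, -1.0]]
ft_force: [0.5, -1.2, -0.0]
gripper_width: 0.126
```

Emit:
step_arm(
  series=[
    [[250,-10,38,0,0,0,0.03],[250,-20,76,0,0,0,0.06],[250,-30,114,0,0,0,0.09],[250,-40,152,0,0,0,0.12],[250,-50,190,0,0,-0.002,0.14]],
  ],
)

```text
time_s: 23.42
tcp_pos: [0.4806, 0.2688, 0.1199]
tool_rot: [[-0.025, 1.0, 0.002], [1.0, 0.025, 0.001], [0.0, 0.002, -1.0]]
ft_force: [1.1, 0.2, -0.0]
gripper_width: 0.126
```

Emit:
step_arm(
  series=[
    [[250,-8,35,0,0,0,0],[250,-16,70,0,0,0,0.003],[250,-17,86,-5,0,0,0.003],[250,-17,89,-15,0,0,0.003],[250,-17,89,-30,0,0,0.003]],
  ],
)

```text
time_s: 23.83
tcp_pos: [0.4649, 0.3572, 0.0899]
tool_rot: [[-0.029, 1.0, 0.004], [1.0, 0.029, 0.001], [0.001, 0.004, -1.0]]
ft_force: [-0.6, -0.5, -0.1]
gripper_width: 0.121
```

Emit:
step_arm(
  series=[
    [[250,0,0,-2,0,0,0],[250,0,0,-4,0,0,0],[250,0,0,-4,0,0,0],[250,0,0,-4,0,0,0],[250,0,0,-4,0,0,0]],
  ],
)

```text
time_s: 24.25
tcp_pos: [0.4651, 0.3558, 0.0866]
tool_rot: [[-0.026, 1.0, 0.003], [1.0, 0.026, 0.001], [0.001, 0.003, -1.0]]
ft_force: [-0.1, 0.0, -0.3]
gripper_width: 0.132
```

```bash
python3 look.py g s,130,215,150,230,8 t,105,190,165,230,8;python3 -c "
from go import *
rel(tray(1,.003))"
```

```text
t 24.35 at [465.  356.   86.6] w 11.5 F [ 0.1 -0.4  0.4]
shift [ -1.8   0.5 -34.6] rot [-0.0012  0.0029  0.0007]
```

View pics/g_s.png

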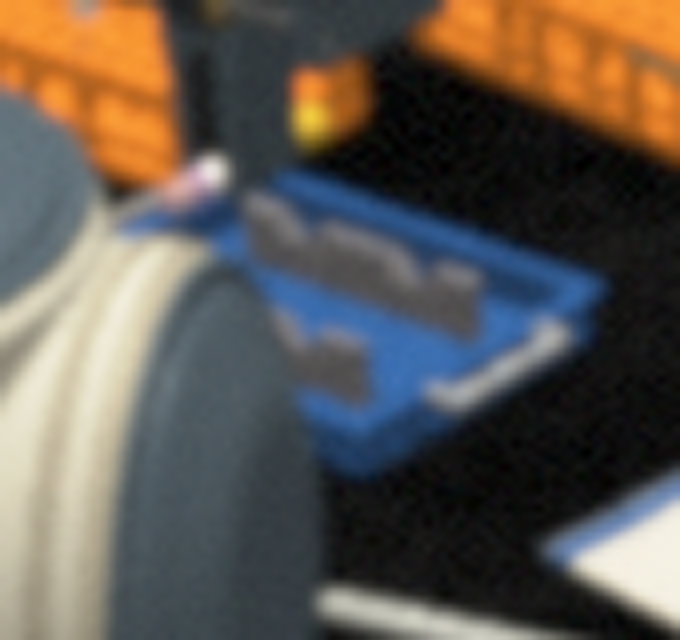

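View pics/g_t.png

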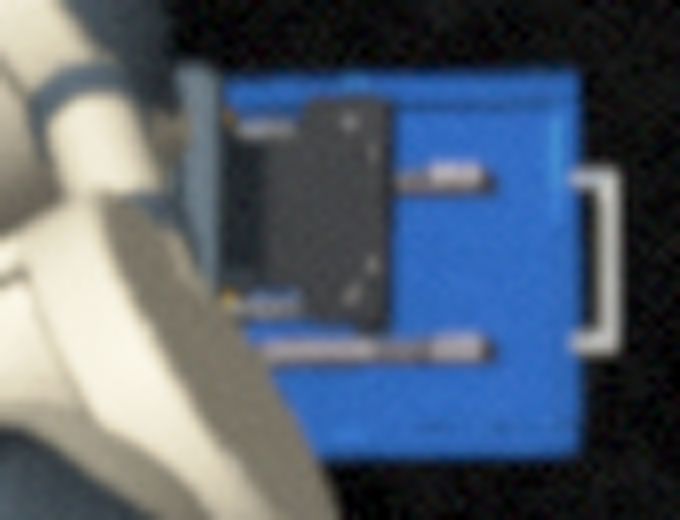

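Emit:
step_arm(
  series=[
    [[250,-1,0.5,-10,0,0.003,0],[250,-1.8,0.5,-20,0,0.003,0],[250,-1.8,0.5,-28,0,0.003,0],[250,-1.8,0.5,-33,0,0.003,0],[250,-1.8,0.5,-34.5,0,0.003,0]],
  ],
)

```text
time_s: 24.77
tcp_pos: [0.4621, 0.3562, 0.0501]
tool_rot: [[-0.027, 1.0, -0.003], [1.0, 0.027, -0.0], [-0.0, -0.003, -1.0]]
ft_force: [-0.2, 0.2, 0.1]
gripper_width: 0.127
```

Emit:
step_arm(
  series=[
    [[250,0,0,-0.7,0,0,0],[250,0,0,-1.4,0,0,0],[250,0,0,-2,0,0,0],[250,0,0,-2,0,0,0],[250,0,0,-2,0,0,0]],
  ],
)

```text
time_s: 25.18
tcp_pos: [0.463, 0.3567, 0.0498]
tool_rot: [[-0.027, 1.0, -0.0], [1.0, 0.027, 0.001], [0.001, -0.0, -1.0]]
ft_force: [-0.0, -0.8, -0.3]
gripper_width: 0.125
```

Emit:
step_arm(
  series=[
    [[250,0,0,-0.6,0,0,0],[250,0,0,-1.2,0,0,0],[250,0,0,-1.8,0,0,0],[250,0,0,-1.8,0,0,0],[250,0,0,-1.8,0,0,0]],
  ],
)

```text
time_s: 25.6
tcp_pos: [0.4629, 0.3568, 0.0479]
tool_rot: [[-0.027, 1.0, -0.0], [1.0, 0.027, 0.001], [0.001, -0.0, -1.0]]
ft_force: [-1.6, 1.2, 2.6]
gripper_width: 0.13
```

Emit:
step_arm(
  series=[
    [[250,0,0.3,-0.4,0,0,0],[250,0,0.3,-0.6,0,0,0],[250,0,0.3,-0.6,0,0,0],[250,0,0.3,-0.6,0,0,0],[250,0,0.3,-0.6,0,0,0]],
  ],
)

```text
time_s: 26.02
tcp_pos: [0.463, 0.3571, 0.0474]
tool_rot: [[-0.027, 1.0, -0.0], [1.0, 0.027, 0.001], [0.001, -0.0, -1.0]]
ft_force: [-0.8, 1.4, 7.3]
gripper_width: 0.126
```

Emit:
step_arm(
  series=[
    [[240,0,0,0.3,0,0,0],[215,0,0,0.3,0,0,0],[195,0,0,0.3,0,0,0],[180,0,0,0.3,0,0,0],[180,0,0,0.3,0,0,0]],
  ],
)

```text
time_s: 26.43
tcp_pos: [0.4627, 0.3567, 0.0473]
tool_rot: [[-0.027, 1.0, -0.001], [1.0, 0.027, 0.0], [0.0, -0.001, -1.0]]
ft_force: [0.7, -0.0, 0.1]
gripper_width: 0.294
```

Emit:
step_arm(
  series=[
    [[180,0,0,5,0,0,0],[180,0,0,20,0,0,0],[180,0,0,45,0,0,0],[150,0,-20,65,0,0,0],[115,0,-55,70,0,0,0]],
  ],
)

```text
time_s: 26.85
tcp_pos: [0.4644, 0.3042, 0.1206]
tool_rot: [[-0.029, 1.0, 0.004], [1.0, 0.029, 0.004], [0.004, 0.004, -1.0]]
ft_force: [1.4, -0.6, 0.2]
gripper_width: 0.41
```

Emit:
step_arm(
  series=[
    [[115,0,-36,0,0,0,-0.03],[115,0,-74,0,0,0,-0.06],[115,0,-112,0,0,0,-0.09],[115,0,-150,0,0,0,-0.12],[115,0,-185,-5,0,0,-0.15]],
  ],
)

```text
time_s: 27.27
tcp_pos: [0.4629, 0.1151, 0.1134]
tool_rot: [[0.124, 0.992, 0.001], [0.992, -0.124, 0.001], [0.001, 0.001, -1.0]]
ft_force: [1.4, -0.5, 0.9]
gripper_width: 0.551
```

```bash
python3 look.py i s,130,215,150,230,8 t,105,190,165,230,8;python3 -c "
from go import *
rel(pick('Yb',.07))"
```

```text
t 27.3667 at [462.4 113.  112.4] w 49.7 F [ 0.2 -0.6  0.2]
shift [  0.6 -39.3 -42.4] rot [-0.0001 -0.0015 -0.0181]
```

View pics/i_s.png

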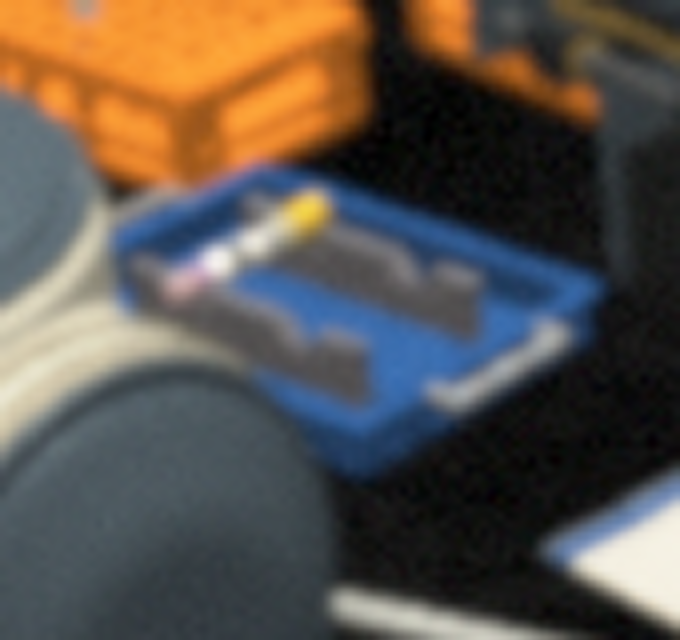

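View pics/i_t.png

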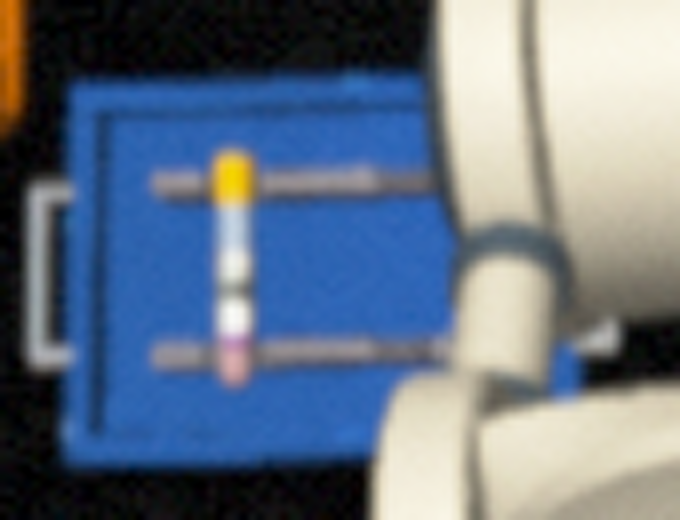

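Emit:
step_arm(
  series=[
    [[115,0.3,-20,-8,0,0,-0.009],[115,0.6,-39,-20,0,-0.001,-0.018],[115,0.6,-39,-42,0,-0.001,-0.018],[115,0.6,-39,-48,0,-0.001,-0.018],[115,0.6,-39,-48,0,-0.001,-0.018]],
  ],
)

```text
time_s: 27.78
tcp_pos: [0.4626, 0.0782, 0.0635]
tool_rot: [[0.141, 0.99, -0.002], [0.99, -0.141, 0.001], [0.001, -0.002, -1.0]]
ft_force: [-1.3, 1.1, -0.4]
gripper_width: 0.547
```

```bash
python3 -c "
from go import *
rel(pick('Yb',.0285))"
```

```text
t 27.7833 at [462.6  78.2  63.5] w 49.7 F [-1.3  1.1 -0.4]
shift [  0.4  -4.5 -35. ] rot [-0.0008 -0.0023 -0.0053]
```

Emit:
step_arm(
  series=[
    [[115,0,-1,-10,0,-0.002,-0.005],[115,0,-1,-15,0,-0.002,-0.005],[115,0,-1,-15,0,-0.002,-0.005],[115,0,-1,-15,0,-0.002,-0.005],[115,0,-1,-15,0,-0.002,-0.005]],
  ],
)

```text
time_s: 28.2
tcp_pos: [0.4636, 0.0772, 0.05]
tool_rot: [[0.145, 0.989, 0.003], [0.989, -0.145, 0.001], [0.001, 0.003, -1.0]]
ft_force: [0.8, 0.7, -0.1]
gripper_width: 0.551
```

```bash
python3 -c "
from go import *
rel(pick('Yb',.0287))"
```

```text
t 28.2 at [463.6  77.2  50. ] w 50.1 F [ 0.8  0.7 -0.1]
shift [ -0.6  -3.5 -21.3] rot [-0.0009  0.0029 -0.0009]
```

Emit:
step_arm(
  series=[
    [[115,-0.5,-3.4,-6,0,0.001,-0.001],[115,-0.5,-3.4,-14,0,0.001,-0.001],[160,-0.5,-3.4,-19,0,0.001,-0.001],[200,-0.5,-3.4,-21,0,0.001,-0.001],[250,-0.5,-3.4,-21,0,0.001,-0.001]],
  ],
)

```text
time_s: 28.62
tcp_pos: [0.4625, 0.0735, 0.0277]
tool_rot: [[0.147, 0.989, 0.0], [0.989, -0.147, 0.001], [0.001, -0.0, -1.0]]
ft_force: [0.8, -0.2, 0.1]
gripper_width: 0.361
```

Emit:
step_arm(
  series=[
    [[250,0,0,0,0,0,0],[250,0,0,0,0,0,0],[250,0,0,0,0,0,0],[250,0,0,0,0,0,0],[250,0,0,0,0,0,0]],
  ],
)

```text
time_s: 29.03
tcp_pos: [0.463, 0.0735, 0.0286]
tool_rot: [[0.147, 0.989, 0.002], [0.989, -0.147, 0.001], [0.001, 0.002, -1.0]]
ft_force: [0.3, -0.3, -0.5]
gripper_width: 0.126
```

Emit:
step_arm(
  series=[
    [[250,0,0,0,0,0,0],[250,0,0,8,0,0,0],[250,0,0,28,0,0,0],[250,0,0,55,0,0,0],[250,0,0,85,0,0,0]],
  ],
)

```text
time_s: 29.45
tcp_pos: [0.4621, 0.0735, 0.1144]
tool_rot: [[0.147, 0.989, -0.001], [0.989, -0.147, 0.001], [0.001, -0.001, -1.0]]
ft_force: [0.3, -0.1, -1.9]
gripper_width: 0.129
```

```bash
python3 -c "
from go import *
rel(tray(-1,.03))"
```

```text
t 29.45 at [462.1  73.5 114.4] w 11.7 F [ 0.3 -0.1 -1.9]
shift [  2.7 223.  -35.4] rot [-0.0007 -0.0007  0.1743]
```

Emit:
step_arm(
  series=[
    [[250,0,28,2,0,0,0.025],[250,1,64,2,0,0,0.06],[250,1,102,2,0,0,0.09],[250,2,140,2,0,0,0.12],[250,2,175,0,0,0,0.15]],
  ],
)

```text
time_s: 29.87
tcp_pos: [0.4648, 0.2506, 0.1145]
tool_rot: [[-0.004, 1.0, 0.002], [1.0, 0.004, 0.002], [0.002, 0.002, -1.0]]
ft_force: [1.1, -1.0, 0.2]
gripper_width: 0.128
```

Emit:
step_arm(
  series=[
    [[250,0.5,25,0,0,0,0.015],[250,0.5,42,0,0,0,0.024],[250,0.5,48,-10,0,0,0.024],[250,0.5,48,-25,0,0,0.024],[250,0.5,48,-30,0,0,0.024]],
  ],
)

```text
time_s: 30.28
tcp_pos: [0.4645, 0.2961, 0.082]
tool_rot: [[-0.027, 1.0, -0.0], [1.0, 0.027, 0.0], [0.0, -0.0, -1.0]]
ft_force: [-0.0, -1.0, 0.3]
gripper_width: 0.127
```

Emit:
step_arm(
  series=[
    [[250,0,0,-4,0,0,0],[250,0,0,-4,0,0,0],[250,0,0,-4,0,0,0],[250,0,0,-4,0,0,0],[250,0,0,-4,0,0,0]],
  ],
)

```text
time_s: 30.7
tcp_pos: [0.4658, 0.2964, 0.08]
tool_rot: [[-0.026, 1.0, 0.002], [1.0, 0.026, 0.001], [0.001, 0.002, -1.0]]
ft_force: [-0.2, -0.4, 0.3]
gripper_width: 0.127
```

```bash
python3 -c "
from go import *
rel(tray(-1,.003))"
```

```text
t 30.7 at [465.8 296.4  80. ] w 11.5 F [-0.2 -0.4  0.3]
shift [ -1.    0.2 -28. ] rot [-0.0015  0.002   0.0008]
```

Emit:
step_arm(
  series=[
    [[250,-1,0.5,-8,-0.001,0.002,0],[250,-1,0.5,-17,-0.001,0.002,0],[250,-1,0.5,-24,-0.001,0.002,0],[250,-1,0.5,-27,-0.001,0.002,0],[250,-1,0.5,-28.5,-0.001,0.002,0]],
  ],
)

```text
time_s: 31.12
tcp_pos: [0.4639, 0.2968, 0.0499]
tool_rot: [[-0.027, 1.0, -0.002], [1.0, 0.027, -0.001], [-0.0, -0.002, -1.0]]
ft_force: [-2.5, 1.3, 2.6]
gripper_width: 0.124
```

Emit:
step_arm(
  series=[
    [[250,0,0,-0.7,0,0,0],[250,0,0,-1.4,0,0,0],[250,0,0,-2,0,0,0],[250,0,0,-2.5,0,0,0],[250,0,0,-2.5,0,0,0]],
  ],
)

```text
time_s: 31.53
tcp_pos: [0.4644, 0.2971, 0.0489]
tool_rot: [[-0.027, 1.0, -0.0], [1.0, 0.027, 0.0], [0.0, -0.0, -1.0]]
ft_force: [-2.9, 2.2, 6.0]
gripper_width: 0.128
```

Emit:
step_arm(
  series=[
    [[250,0,0.4,0.3,0,0,0],[240,0,0.4,0.3,0,0,0],[215,0,0.4,0.3,0,0,0],[195,0,0.4,0.3,0,0,0],[180,0,0.4,0.3,0,0,0]],
  ],
)

```text
time_s: 31.95
tcp_pos: [0.4646, 0.2974, 0.0487]
tool_rot: [[-0.027, 1.0, -0.001], [1.0, 0.027, 0.0], [0.0, -0.001, -1.0]]
ft_force: [-0.1, 0.1, -0.5]
gripper_width: 0.269
```

Emit:
step_arm(
  series=[
    [[180,0,0,0,0,0,0],[180,0,0,10,0,0,0],[180,0,0,30,0,0,0],[180,0,0,60,0,0,0],[180,0,-20,90,0,0,0]],
  ],
)

```text
time_s: 32.37
tcp_pos: [0.4644, 0.2791, 0.1402]
tool_rot: [[-0.028, 1.0, -0.001], [1.0, 0.028, 0.001], [0.001, -0.001, -1.0]]
ft_force: [-0.2, 0.1, 0.8]
gripper_width: 0.296
```

Emit:
step_arm(
  series=[
    [[180,0,-35,10,0,0,0],[180,0,-70,20,0,0,0],[180,0,-105,30,0,0,0],[180,0,-140,40,0,0,0],[180,0,-170,50,0,0,0]],
  ],
)

```text
time_s: 32.78
tcp_pos: [0.464, 0.1055, 0.19]
tool_rot: [[-0.027, 1.0, -0.0], [1.0, 0.027, -0.0], [-0.0, -0.0, -1.0]]
ft_force: [0.5, -0.3, -0.4]
gripper_width: 0.292
```

Emit:
step_arm(
  series=[
    [[180,0,-30,10,0,0,0],[180,0,-60,20,0,0,0],[180,0,-80,20,0,0,0],[180,0,-80,20,0,0,0],[180,0,-80,20,0,0,0]],
  ],
)

```text
time_s: 33.2
tcp_pos: [0.4644, 0.0266, 0.2095]
tool_rot: [[-0.025, 1.0, -0.0], [1.0, 0.025, 0.0], [0.0, 0.0, -1.0]]
ft_force: [0.4, 0.5, -0.6]
gripper_width: 0.298
```

```bash
python3 look.py k s,130,400,150,290,2.9 t,100,410,125,235,2.5; python3 - <<'E'
import cv2,numpy as np
t=np.load("pics/k_t.npz")["image"][:,:,::-1];s=np.load("pics/k_s.npz")["image"][:,:,::-1]
a=cv2.resize(t[165:230,105:190],(510,390),interpolation=2);b=cv2.resize(s[160:225,130:215],(510,390),interpolation=2)
cv2.imwrite("pics/k1.png",cv2.resize(np.hstack([a,b]),(800,306)))
E
```

```text
(no output)
```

View pics/k1.png

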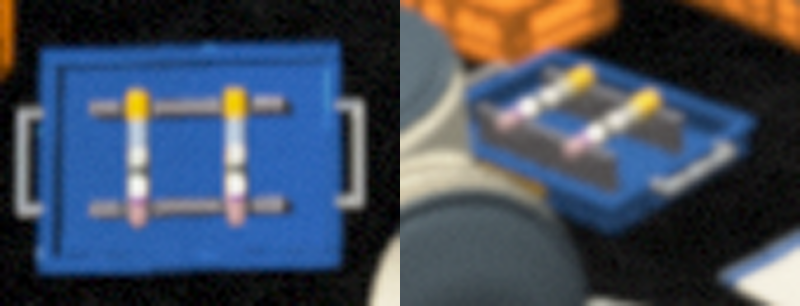

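View pics/k_t.png

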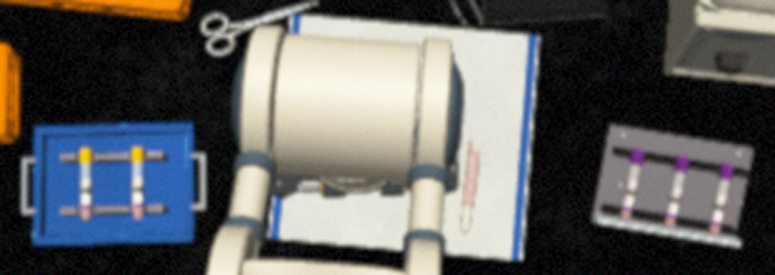

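View pics/k_s.png

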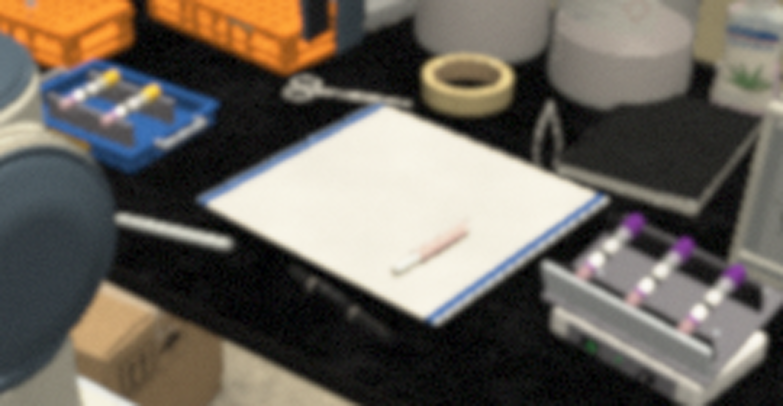

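```bash
python3 - <<'E'
from pl import *
for f in("k_t","f_t"):
    d=np.load(f"pics/{f}.npz");im=d["image"][165:230,330:415];k=6
    h=cv2.cvtColor(cv2.resize(im,None,fx=k,fy=k,interpolation=2),cv2.COLOR_RGB2HSV)
    m=((h[...,0]>130)&(h[...,0]<160)&(h[...,1]>110)).astype(np.uint8)
    n,l,st,c=cv2.connectedComponentsWithStats(m)
    for i in range(1,n):
        if st[i,4]>300: print(f,onplat(d,cv(c[i],330,165,k),.026).round(1),st[i,4])
a=np.load("pics/scene0.npz")["image"][200:262,260:310].astype(int);b=np.load("pics/k_s.npz")["image"][200:262,260:310].astype(int)
print("wrapped diff",abs(a-b).mean())
a=np.load("pics/scene0.npz")["image"][250:290,315:380].astype(int);b=np.load("pics/k_s.npz")["image"][250:290,315:380].astype(int)
print("mixer front diff",abs(a-b).mean())
print(observe()["time_s"])
E
```

```text
k_t [27.5 48.6 26. ] 867
k_t [27.4 -1.3 26. ] 876
k_t [ 27.1 -51.4  26. ] 890
f_t [27.5 48.7 26. ] 870
f_t [27.3 -1.4 26. ] 865
f_t [ 27.1 -51.4  26. ] 906
wrapped diff 3.4218279569892474
mixer front diff 5.171666666666667
33.3
```

```bash
python3 -c "
from rig import *
print(finish_job())"
```

```text
the job is handed in; nothing more can be done
None
```

The job is handed in at about 33 s of the 112 s allowed. The three purple-capped tubes went onto the mixer first, one per lane, cap uphill. Each was slid down until I felt its foot meet the cleat (about 4–9 N) and then let go. The two yellow-capped tubes were then laid in the two tray cradles.

**Final check:**
- **Mixer tubes:** all three purple caps sit at the same distance up the slope (27.1–27.5 mm) and on 50 mm lane spacing. They have not moved since the last one was placed. These positions are 2–3 mm lower up the slope and about 1.4 mm to one side of what my measured mixer frame predicts. The offset is the same for all three, and two of the three feet met the cleat 1–3 mm later than predicted, so I take it as a calibration offset.
- **Tray tubes:** both yellow-capped tubes lie in their notches in both camera views.
- **Left alone:** the mixer tilt and the wrapped tube look unchanged from the first pictures.
- **Forces:** the highest force reading was about 10 N, when the fingertips touched the pad while picking up the first yellow-capped tube. The robot finished clear of everything.

No check failed.

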